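# Box a turned ring: lock the lid stay, load, break the stay, close

## Task

Raise the lid of the grey steel box until its folding stay snaps straight and locks, and with the lid held open by the stay alone put the turned ring from the bench into the box: set it down upright on the floor, not dropped. Then break the stay's knee by its black knob so that the lid sinks fully shut. Leave the two sawn blanks standing on the bench where they are.

Things in the scene. Friction and masses are not known exactly. Their poses are not given: they have to be found in the camera images.
- case: Open-topped grey steel box, fixed to the bench, 200 (x) by 200 (y) by 78 mm high, walls and floor 5 mm; origin: centre of its underside. +y is the hinge side, -y the front, where the lid opens; the stay is outside its +x end. End flanges leave a mouth of 156 by 190 mm. Two other rings stand inside by the hinge (x -45 and +45, y +55 mm); the floor at y below 0 is empty.
- lid_hinge (a point): Middle of the lid's hinge axis, at x = 0, y = +100, z = 84 mm of the box; the axis is the box's x axis.
- lid_bar (a point): Centre of the lid's handle: a round steel bar, 12 mm thick, 110 mm long, parallel to the hinge and 243 mm from it, level with it when shut (84 mm up). Two thin posts 100 mm apart hold it 40 mm off the lid's front edge; pinch it between them from above: it can turn between the fingers as the lid rises. Lid: aluminium plate 155 by 198 by 6 mm, about 0.7 kg.
- lid (a joint): Lid angle (rad): 0 shut (level), growing as it opens; 1.40 when the stay is straight, about 1.39 when locked; the stay lets it go no further. The hinge is damped (0.8 N m s/rad): let go below the lock, the lid sinks shut by itself in 3 to 4 s without slamming.
- stay_knee (a joint): Angle of the stay's knee (rad): 0 folded (lid shut), 2.55 links in line, 2.72 the stop just past straight, where the stay is locked and carries the lid. A light spring in the knee snaps it to the stop when the lid is brought to the very top (1.39 to 1.40 rad). Broken back below about 1.9 it folds on by itself under the lid's weight.
- knee_knob (a point): Middle of the black knob on the knee: a round rod, 14 mm thick, 50 mm long, along the box's +x, its middle 151 mm from the box's centre plane. Shut, it is 32 mm up and 154 mm in front of the hinge; locked, about 111 mm up and 43 mm in front of the hinge. Pushing it 40 to 60 mm to the front (the box's -y) with a few newtons breaks the knee.
- stay_foot (a point): Pivot of the stay on the box: 108 mm in +x from the box's centre, 80 mm in front of the hinge axis, 45 mm up. The stay is two steel links, each 75 mm between pivots, lying 104 to 112 mm in +x from the box's centre; its upper end pivots on the lid 100 mm from the hinge. The knee between them folds towards the front.
- ring_center (a point): Centre of the turned aluminium ring on the bench, to be put in the box: upright cylinder 50 mm in diameter, 45 mm tall (the point is half-way up), with an 18 mm bore and two small holes in its top; 0.2 kg.
- blank_a_center (a point): Centre of a sawn aluminium blank standing on the bench: solid, no bore, 50 mm in diameter, 45 mm tall. Not to be moved.
- blank_b_center (a point): Centre of the other sawn blank, the same. Not to be moved.
Not all that is in view belongs to the job. Leave any turquoise or yellow look-alike of the part that bears ring_center alone.

How it is judged:
By the outcome, as a careful person would: the job done as asked, in the order asked, and still so for the second after the job is handed in, with the robot touching nothing.
It also fails if it takes over 72 s, if anything falls off the work surface, if the arm or the gripper's body presses on something with over 40 N, if the wrist force passes 120 N, or if a joint passes its speed limit or range.

## Robot

A 6-joint arm with a two-finger parallel gripper is mounted at the origin on the work surface. World frame = base frame: x ahead of the robot, y to its left, z up, the work surface at z = 0. Lengths are in m, angles in rad, forces in N, time in s.
With the tool pointing down it reaches from about 0.375 to 0.9 m from the base axis. Payload 3.1 kg.
Tool frame: the origin (TCP) lies at the very end of the fingers, on their centre line; the grasp point (between the pads) lies 19 mm behind it; z points along the fingers, y is the direction in which the jaws open and shut (so a half turn about z gives the same grasp; the last joint's range is limited). The gripper opens to 85 mm and grips with 20 to 120 N. Pads are 22 mm wide; open, the fingers measure 114 mm over their backs; the gripper's body (76 mm by 85 mm) begins 54 mm behind the grasp point. The pads swing forward as they close: fully open they stand 13 mm farther back than shut.
Start: joints at [-1.504, 0.527, 1.433, -0, 1.181, -0.178], TCP at [0.152, -0.606, 0.193] pointing down, gripper open.
Joint ranges: [-3.08, 3.08], [-0.75, 2.2], [0.22, 2.44], [-1.43, 4.57], [0, 2.65], [-2.85, 2.85]. Speed limits (rad/s): [2.79, 2.79, 3.14, 3.14, 3.14, 3.14].

## Interface

Orientations are given as a unit quaternion [x, y, z, w].
In Python, from station import * gives the robot as it stands.
- The arm moves only by the tool jog_arm, never from a script. Its argument "motion" is a list of rows, each a list of 5 numbers: the shift along the world's x, y, z in cm, then the turn about the world's z in degrees, then the closure in counts, from 0 (fully open) to 255 (shut). In form: [[tx, ty, tz, yaw, jaw], ...]. A call has 1 to 10 rows; each row shifts and turns the pose as measured when the row begins; what a row does not reach is not made up. A row lasts 1/12 s, in which the tool goes at most 41.7 mm and 7.16 degrees, less where a joint would pass 70% of its speed; a pose out of reach is approached as far as the arm can. A call with a gripper value outside its range is refused whole. The fingers move at their own pace and stop on an object; "squeeze" is the grip in N (left out, the last holds). Time passes only in rows, so rows that do not move let the fingers close. It gives the time, the measured TCP pose, the force and the opening at its end, in the units of the state.
- sense(): the state, without advancing time (a new reading comes with each control period).
- snapshot(name): name is "side" or "top"; returns a dict with "img" (384x512x3 uint8, red, green, blue), "depth" (384x512 float32, m along the optical axis (not along the pixel's ray), 0 where there is no reading), "intrinsics" (3x3 intrinsics, pixels), "dist_coeffs" ([k1, k2, p1, p2, k3] as OpenCV has them; the pictures are not rectified), "eye" and "attitude" of the camera in the world. Camera axes: x right, y down, z forward; pixel columns grow to the right and rows downward; lengths in m; the calibration is good to about 2 mm. A picture is of the moment at which its call begins.
- sign_off(): hands the job in, once; it reports no verdict.
The state is a dict: "t": time; "q": joint angles; "qd": joint speeds; "tau": joint torques, N m; "tcp_pos": TCP position; "tool_rot": TCP orientation; "force": force on the tool from outside, world axes, zero at the start; "ft_torque": the same for the moment, N m; "finger_gap": opening from 0.0 (shut) to 1.0 (fully open).
Only numpy, scipy, OpenCV 4.12 (cv2) and the standard library are available. Lean on these libraries where they do the work, as an engineer would, in place of code of your own. Each camera call takes 0.05 s, during which the arm holds its last target.

## Working session

There is one attempt and no reset: what is moved stays moved. The work goes in short steps, Python scripts to look and compute and a tool call to move; the robot and the scene stay as the last step left them, time stands still between calls to the robot, and variables do not carry over. Pictures are saved under pics/ and viewed, and the job is handed in when it is done.

Besides the shell and the picture viewer there is one more tool, called after "Emit:" by a JSON object that holds its "api" and its "payload", one argument or row to a line. jog_arm: Moves the arm, as the interface text tells. Its arguments: {"type":"object","properties":{"motion":{"type":"array","items":{"type":"array","items":{"type":"number"}}},"squeeze":{"type":"number"}},"required":["motion"]}

```bash
mkdir -p pics; ls; python3 - <<'E'
from station import *
import cv2
s=sense();print(s)
for n in("side","top"):
    d=snapshot(n);print(n,d["intrinsics"],d["dist_coeffs"],d["eye"],d["attitude"])
    cv2.imwrite(f"pics/{n}0.png",cv2.resize(d["img"][:,:,::-1],(800,600)))
    import pickle;pickle.dump(d,open(f"{n}0.pkl","wb"))
E
```

```text
pics
{'t': 0.0, 'q': array([-1.50345411e+00,  5.28451869e-01,  1.43392941e+00, -4.93961739e-06,
        1.18141405e+00, -1.78487621e-01]), 'qd': array([-0.00165936, -0.00073434, -0.00149452, -0.00023841, -0.00065966,
       -0.00088215]), 'tau': array([-1.94138542e-03, -4.42357349e+01, -1.78025419e+01, -2.78303114e-04,
        8.54203856e-03,  5.17500879e-06]), 'tcp_pos': array([ 0.15207952, -0.60537281,  0.19233389]), 'tool_rot': array([ 9.92454750e-01,  1.22606512e-01,  5.88924802e-05, -1.09976501e-03]), 'force': array([-0.2737159 , -0.57642501,  0.5074471 ]), 'ft_torque': array([ 0.02907792, -0.01286051,  0.0018822 ]), 'finger_gap': 1.0023111385556722}
side [[363.5302302    0.         250.04684491]
 [  0.         363.5302302  189.72427204]
 [  0.           0.           1.        ]] [-0.10499908  0.          0.          0.          0.        ] [0.39517063 0.5978481  0.49536901] [-0.12506785  0.87312765 -0.46738094  0.0596758 ]
top [[364.40981613   0.         258.48909296]
 [  0.         364.40981613 194.1920601 ]
 [  0.           0.           1.        ]] [0.00056402 0.         0.         0.         0.        ] [ 0.52606158 -0.02959306  0.99385493] [ 0.71221435 -0.70172284  0.01084968 -0.01476688]
```

View pics/side0.png

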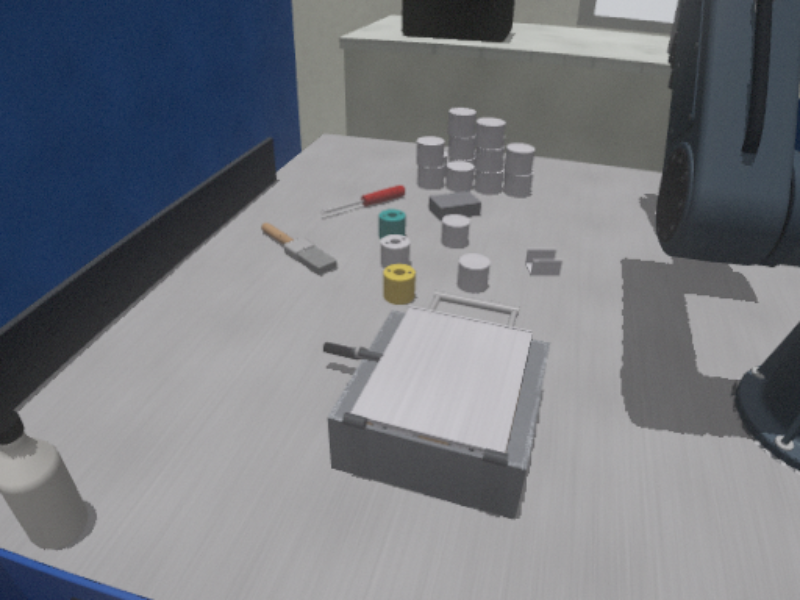

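View pics/top0.png

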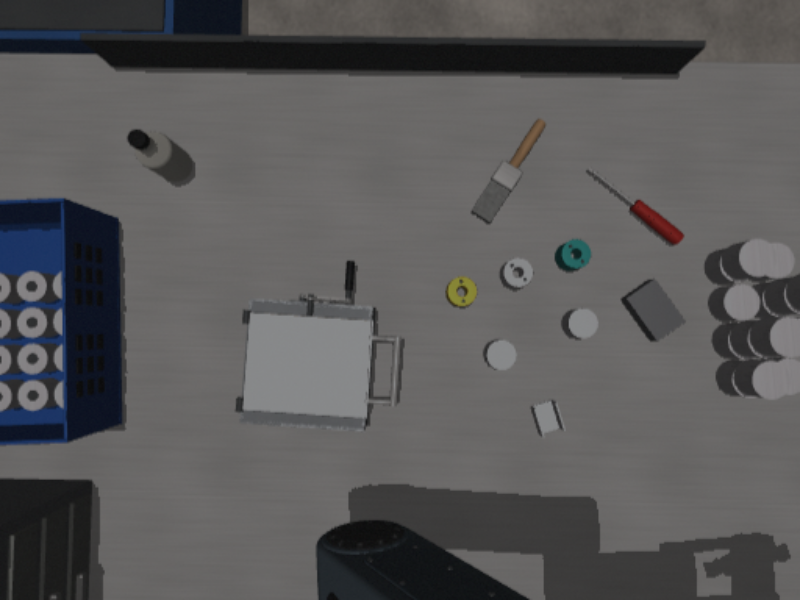

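The top view shows the box at about (310,365), hinge on the left (world +y), bar at (397,370) and knob at (350,275). Candidates for the ring (800x600 pixels):
- White bored ring at (517,273). This fits: bare aluminium, with a bore and two small holes.
- Yellow at (461,291) and turquoise at (575,254), which are look-alikes.
- Solid blanks at (501,355) and (581,323).

Next I'll measure and take an enlarged crop.

```bash
cat > h.py <<'E'
import numpy as np,cv2,pickle
from scipy.spatial.transform import Rotation as R
def load(n): return pickle.load(open(n,"rb"))
def ray(d,px):
    u=cv2.undistortPoints(np.array(px,float).reshape(-1,1,2),d["intrinsics"],d["dist_coeffs"]).reshape(-1,2)
    v=np.c_[u,np.ones(len(u))]
    return np.array(d["eye"]),R.from_quat(d["attitude"]).apply(v)
def plane(d,px,z):
    o,v=ray(d,px); return o+v*((z-o[2])/v[:,2])[:,None]
def cloud(d):
    h,w=d["depth"].shape
    g=np.stack(np.meshgrid(np.arange(w),np.arange(h)),-1).reshape(-1,2)
    o,v=ray(d,g); return (o+v*d["depth"].reshape(-1,1)).reshape(h,w,3)
def tri(d1,p1,d2,p2):
    o1,a=ray(d1,[p1]);o2,b=ray(d2,[p2]);a=a[0];b=b[0]
    A=np.c_[a,-b];s=np.linalg.lstsq(A,o2-o1,rcond=None)[0]
    x=o1+a*s[0];y=o2+b*s[1];return (x+y)/2,np.linalg.norm(x-y)
E
python3 - <<'E'
from h import *
d=load("top0.pkl");P=cloud(d);f=512/800
img=d["img"]
cv2.imwrite("pics/crop0.png",cv2.resize(img[130:290,140:400,::-1],(780,480),interpolation=cv2.INTER_CUBIC))
# discs
g=cv2.cvtColor(img,cv2.COLOR_RGB2GRAY)
for n,(u,v) in dict(ring=(517,273),A=(501,355),B=(581,323),Y=(461,291),T=(575,254)).items():
    c=np.array([u*f,v*f]);
    x0,y0=int(c[0])-14,int(c[1])-14
    Z=P[y0:y0+28,x0:x0+28,2]; m=((Z>.035)&(Z<.055)).astype(np.uint8)
    cs,_=cv2.findContours(m,cv2.RETR_EXTERNAL,cv2.CHAIN_APPROX_NONE)
    k=max(cs,key=cv2.contourArea);(cx,cy),r=cv2.minEnclosingCircle(k)
    print(n,(cx+x0,cy+y0),r,plane(d,[(cx+x0,cy+y0)],.045)[0],"z",np.median(Z[m>0]),"diam",2*r*(.9939-.045)/364.4)
# lid plate
Z=P[...,2];
m=((Z>.078)&(Z<.097)).astype(np.uint8);m[:,:140]=0;m[:,280:]=0;m[300:]=0
n,l,st,ce=cv2.connectedComponentsWithStats(m);print(st,)
E
```

```text
ring (331.0, 174.5) 9.708344459533691 [ 0.61458397 -0.21239307  0.045     ] z 0.045211623503877085 diam 0.05056118582684698
A (320.2821226119995, 227.06983280181885) 9.776688575744629 [ 0.47742294 -0.18567264  0.045     ] z 0.04542318722246552 diam 0.05091712288432535
B (372.3522729873657, 206.67045497894287) 9.927379608154297 [ 0.53233925 -0.32034157  0.045     ] z 0.04524192370323632 diam 0.05170192376606813
Y (295.1740083694458, 186.36784172058105) 9.544245719909668 [ 0.58222558 -0.11937314  0.045     ] z 0.0454362169681245 diam 0.04970655742932099
T (367.78813552856445, 162.73728847503662) 9.941215515136719 [ 0.64674348 -0.30803725  0.045     ] z 0.045032365829092535 diam 0.051773981351883824
[[     0      0    512    384 189637]
 [   211     23      1      1      1]
 [   140     27    140      6    514]
 [   251     27      1      1      1]
 [   151    188    106     89   6455]]
```

View pics/crop0.png

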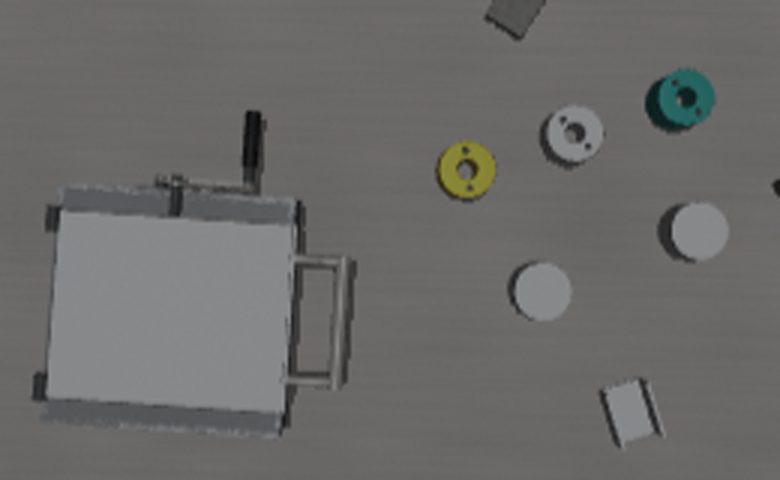

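The crop confirms it: white ring with a bore and two holes at crop (574,134), plain discs for the blanks, and coloured look-alikes. Next is the box pose.

```bash
python3 - <<'E'
from h import *
d=load("top0.pkl");P=cloud(d);g=cv2.cvtColor(d["img"],cv2.COLOR_RGB2GRAY)
Z=P[...,2]
m=((Z>.08)&(Z<.095)&(g>115)).astype(np.uint8);m[:,:140]=0;m[:,280:]=0;m[300:]=0
k0=cv2.morphologyEx(m,cv2.MORPH_OPEN,np.ones((9,9)))
cs,_=cv2.findContours(k0,cv2.RETR_EXTERNAL,cv2.CHAIN_APPROX_NONE)
k=max(cs,key=cv2.contourArea);w=plane(d,k.reshape(-1,2),.087)
r=cv2.minAreaRect((w[:,:2]*1000).astype(np.float32));print("lid rect mm",r);print(cv2.boxPoints(r))
# bar: crop pixels -> full
def c2f(u,v): return (140+u/3-.33,130+v/3-.33)
b=plane(d,[c2f(347,262),c2f(337,385)],.084);print("bar ends",b,np.linalg.norm(b[0]-b[1]))
kn=plane(d,[c2f(254,112),c2f(250,172)],.032);print("knob",kn,np.linalg.norm(kn[0]-kn[1]))
# bar by mask
roi=np.zeros_like(m);roi[205:265,240:262]=1
mb=((Z>.075)&(Z<.1)&(roi>0));ys,xs=np.nonzero(mb);print(len(xs),xs.min(),xs.max(),ys.min(),ys.max())
q=P[mb];print("pts",np.c_[q[:,:2].min(0),q[:,:2].max(0)])
g2=g[205:262,225:262];
cv2.imwrite("pics/bar0.png",cv2.resize(d["img"][200:270,220:270,::-1],(500,700)[::1],interpolation=cv2.INTER_NEAREST)[:600])
E
```

```text
lid rect mm ((459.21923828125, 127.91332244873047), (196.5440673828125, 153.6637420654297), 87.04281616210938)
[[377.41986   33.735886]
 [530.87897   25.808418]
 [541.0186   222.09076 ]
 [387.5595   230.01822 ]]
bar ends [[ 0.50198795 -0.01729746  0.084     ]
 [ 0.40024158 -0.01057151  0.084     ]] 0.10196844349420954
knob [[0.63163173 0.06755913 0.032     ]
 [0.57852138 0.0701138  0.032     ]] 0.05317175377949364
278 240 256 215 259
pts [[ 0.39804825  0.50683605]
 [-0.01917699  0.02089181]]
```

View pics/bar0.png

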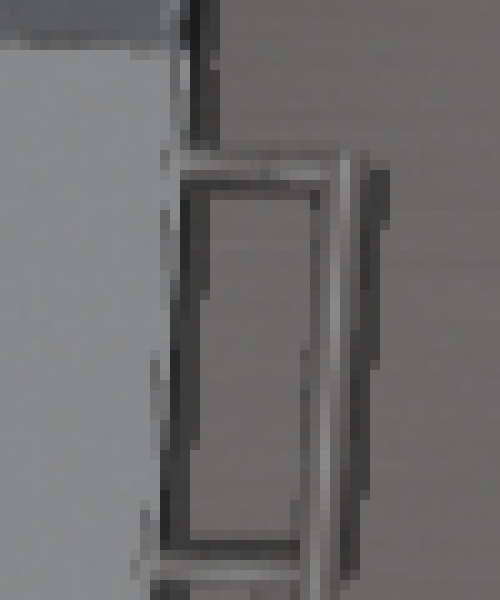

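Measured: box yaw is -2.96°, hinge at (0.465, 0.232), and bar about (0.452, -0.012). The knob predicted from the lid comes out at (0.607, 0.070), against a direct measurement of (0.605, 0.069), so they agree. Moving to above the bar with the jaws part closed.

Emit:
{"api": "jog_arm", "payload": {
  "motion": [
    [1.8,3.6,0,-1.7,165],
    [1.8,3.6,0,-1.7,165],
    [1.8,3.6,0,-1.7,165],
    [1.8,3.6,0,-1.7,165],
    [1.8,3.6,0,-1.7,165],
    [1.8,3.6,0,-1.7,165],
    [1.8,3.6,0,-1.7,165],
    [1.8,3.6,0,-1.7,165],
    [1.8,3.6,0,-1.7,165],
    [1.8,3.6,0,-1.7,165]
  ],
  "squeeze": 40
}}

```text
t: 0.93
tcp_pos: [0.3294, -0.2399, 0.1883]
tool_rot: [0.999, -0.041, -0.001, -0.0]
force: [1.1, 0.0, -0.8]
finger_gap: 0.35
```

Emit:
{"api": "jog_arm", "payload": {
  "motion": [
    [2,3.7,-0.5,0.3,165],
    [2,3.7,-0.5,0.3,165],
    [2,3.7,-0.5,0.3,165],
    [2,3.7,-0.5,0.3,165],
    [2,3.7,-0.5,0.3,165],
    [2,3.7,-0.5,0.3,165],
    [0,0,0,0,165],
    [0,0,0,0,165]
  ]
}}

```text
t: 1.6
tcp_pos: [0.4466, -0.0121, 0.1586]
tool_rot: [1.0, -0.02, -0.001, -0.0]
force: [0.4, -0.4, -0.2]
finger_gap: 0.353
```

```bash
cat > s.py <<'E'
from station import *
import numpy as np
s=sense();r=s["tool_rot"];a=np.arctan2(r[1],r[0])
print("t",s["t"],"tcp",np.round(s["tcp_pos"],4),"jaw deg",np.degrees(np.arctan2(-np.cos(2*a),np.sin(2*a))),"F",np.round(s["force"],1),"gap",s["finger_gap"],"q",np.round(s["q"],2))
E
python3 s.py
```

```text
t 1.6 tcp [ 0.4466 -0.0121  0.1586] jaw deg -92.25167054654395 F [ 0.4 -0.4 -0.2] gap 0.3529395159384768 q [-0.28  0.35  1.9   0.    0.9   1.33]
```

Emit:
{"api": "jog_arm", "payload": {
  "motion": [
    [0.1,0,-3,-0.7,165],
    [0.1,0,-3,0,165],
    [0.1,0,-2,0,165],
    [0.1,0,-1.2,0,165],
    [0,0,0,0,165]
  ]
}}

```text
t: 2.02
tcp_pos: [0.4517, -0.0152, 0.0651]
tool_rot: [1.0, -0.027, 0.002, 0.001]
force: [0.3, 0.3, -0.5]
finger_gap: 0.355
```

```bash
python3 s.py; cat > p.py <<'E'
import sys,cv2,pickle
from station import *
n,o=sys.argv[1:3];d=snapshot(n);pickle.dump(d,open(f"{o}.pkl","wb"))
im=d["img"][:,:,::-1]
if len(sys.argv)>3:
    x,y,w,h=map(int,sys.argv[3:7]);im=im[y:y+h,x:x+w]
k=min(800/im.shape[1],600/im.shape[0])
cv2.imwrite(f"pics/{o}.png",cv2.resize(im,None,fx=k,fy=k,interpolation=cv2.INTER_CUBIC))
E
python3 p.py side side1 180 130 260 195
```

```text
t 2.0167 tcp [ 0.4517 -0.0152  0.0651] jaw deg -93.0505368298721 F [ 0.3  0.3 -0.5] gap 0.3545820985267627 q [-0.28  0.53  1.98  0.    0.63  1.34]
```

View pics/side1.png

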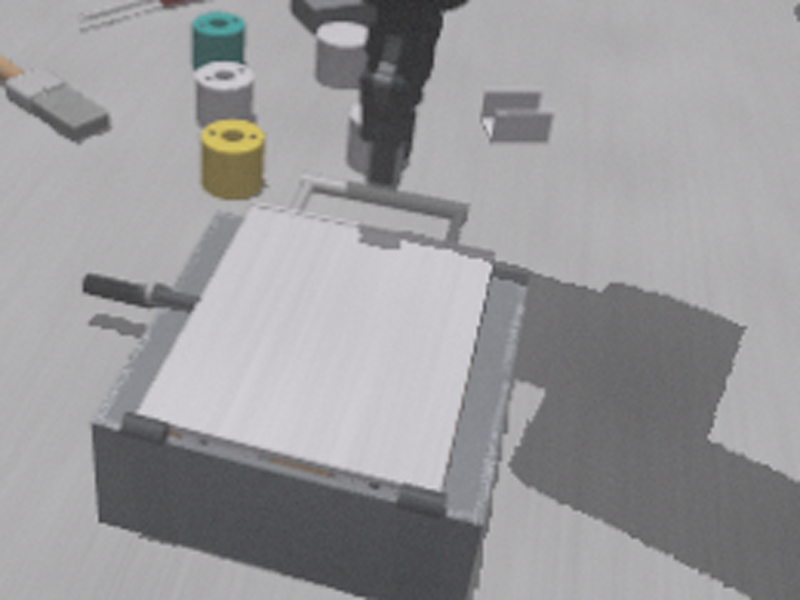

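The gripper stands at the middle of the bar at (385,185), between the posts, with the hinge-side finger in front of the lid edge. Closing.

Emit:
{"api": "jog_arm", "payload": {
  "motion": [
    [0,0.3,0,0,255],
    [0,0,0,0,255],
    [0,0,0,0,255],
    [0,0,0,0,255],
    [0,0,0,0,255],
    [0,0,0,0,255]
  ],
  "squeeze": 40
}}

```text
t: 2.57
tcp_pos: [0.4541, -0.0152, 0.07]
tool_rot: [1.0, -0.029, 0.006, 0.002]
force: [-0.5, 0.6, -1.0]
finger_gap: 0.003
```

```bash
python3 s.py; python3 - <<'E'
import numpy as np
# relative arc from current: bar (along box y, z)
R=.243;th=np.linspace(0,1.395,29);
f=-R*np.cos(th);z=R*np.sin(th)
d=np.c_[np.diff(f)*.0516,np.diff(f)*.9987,np.diff(z)]*100
print(np.round(d,2).tolist()); print(np.round([R-R*np.cos(1.395),R*np.sin(1.395)],4))
E
```

```text
t 2.5667 tcp [ 0.4541 -0.0152  0.07  ] jaw deg -93.30090669994111 F [-0.5  0.6 -1. ] gap 0.003193672818555755 q [-0.28  0.52  1.98 -0.    0.64  1.35]
[[0.0, 0.03, 1.21], [0.0, 0.09, 1.21], [0.01, 0.15, 1.2], [0.01, 0.21, 1.19], [0.01, 0.27, 1.18], [0.02, 0.33, 1.17], [0.02, 0.38, 1.15], [0.02, 0.44, 1.13], [0.03, 0.5, 1.1], [0.03, 0.55, 1.08], [0.03, 0.6, 1.05], [0.03, 0.66, 1.02], [0.04, 0.71, 0.98], [0.04, 0.75, 0.95], [0.04, 0.8, 0.91], [0.04, 0.84, 0.87], [0.05, 0.89, 0.82], [0.05, 0.93, 0.78], [0.05, 0.96, 0.73], [0.05, 1.0, 0.68], [0.05, 1.03, 0.63], [0.05, 1.06, 0.58], [0.06, 1.09, 0.53], [0.06, 1.11, 0.47], [0.06, 1.14, 0.42], [0.06, 1.15, 0.36], [0.06, 1.17, 0.3], [0.06, 1.18, 0.24]]
[0.2005 0.2393]
```

```bash
python3 p.py side side2 220 150 140 105;python3 p.py top top2 140 150 260 195
```

```text
(no output)
```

View pics/side2.png

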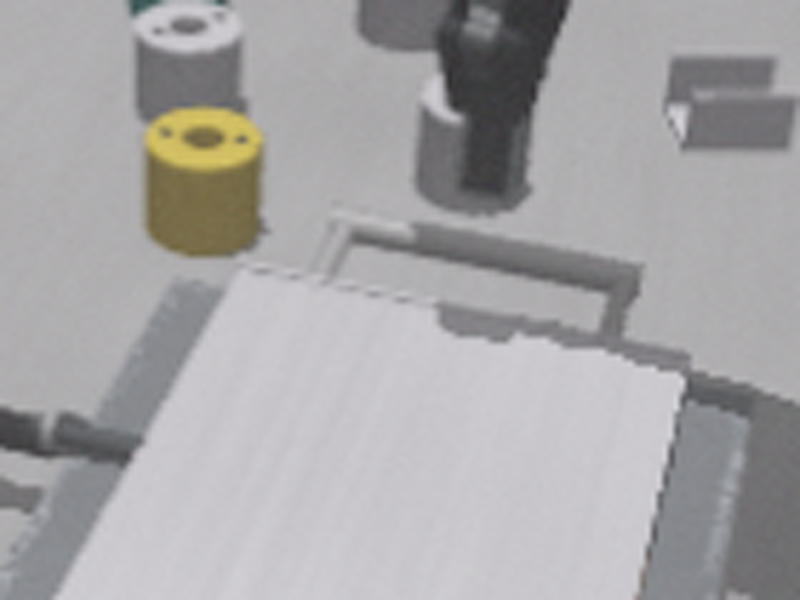

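View pics/top2.png

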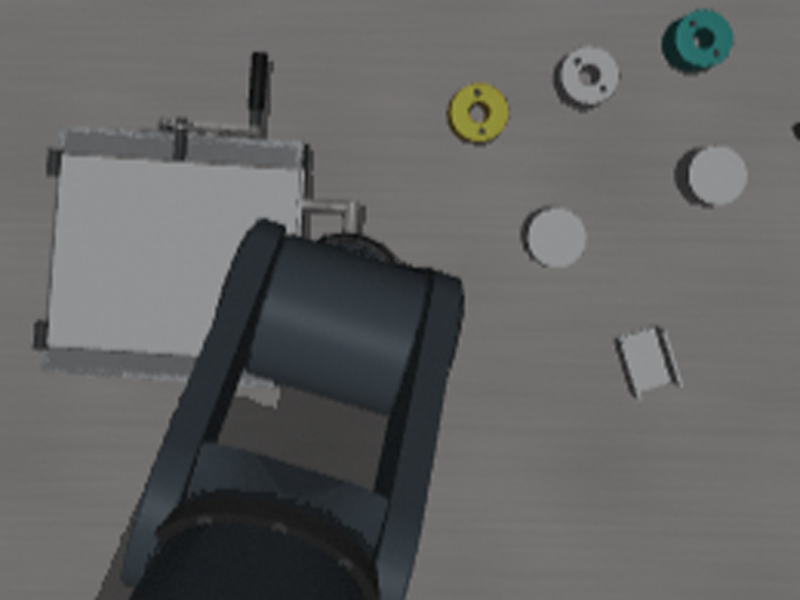

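The finger tips end at crop (485,190), clear of the bar behind them at (520,250). The grasp missed, so I'll check the heights.

```bash
python3 - <<'E'
from h import *
d=load("side2.pkl");P=cloud(d);s=140/800
def f(u,v): return (220+u*s,150+v*s)
def yplane(px,y):
    o,v=ray(d,[px]);return o+v[0]*(y-o[1])/v[0][1]
print("tip at y=-.015:",yplane(f(485,190),-.015))
for n,p in dict(tip=(485,180),bar=(520,250),bar2=(590,265),lid=(400,400),barL=(380,228)).items():
    u,v=np.round(f(*p)).astype(int);print(n,P[v,u])
t=load("top2.pkl")
# bar ends in top2: crop (358,205) ; side: (335,220)
pt=lambda u,v:(140+u*.325,150+v*.325)
print(tri(load("top2.pkl"),pt(357,207),d,f(345,222)))
print("side bar on z=.084",plane(d,[f(345,222),f(630,280),f(490,248)],.084))
# known check: yellow ring top centre
print(plane(d,[f(203,138),f(188,25)],.045))
E
```

```text
tip at y=-.015: [ 0.45172312 -0.015       0.10758322]
tip [ 0.45070023 -0.00355297  0.11770641]
bar [ 0.43661101 -0.00846075  0.08904418]
bar2 [ 0.41266219 -0.00722448  0.08985577]
lid [0.46163721 0.08322709 0.08739813]
barL [ 0.48740416 -0.00923246  0.08817435]
(array([ 0.50100834, -0.01905317,  0.08207638]), np.float64(0.0005637986391952713))
side bar on z=.084 [[ 0.50024181 -0.01624395  0.084     ]
 [ 0.39780629 -0.0096635   0.084     ]
 [ 0.44765284 -0.01501767  0.084     ]]
[[ 0.58009674 -0.11916524  0.045     ]
 [ 0.61267095 -0.21298041  0.045     ]]
```

```bash
python3 s.py; python3 - <<'E'
from h import *
from station import *
s=sense();print(s["tool_rot"],s["qd"],s["tau"],s["ft_torque"])
d=load("side1.pkl");
o,v=ray(d,[(180+385*.325,130+185*.325)]);print(o+v[0]*(-.005-o[1])/v[0][1])
E
```

```text
t 2.6667 tcp [ 0.454  -0.0151  0.0699] jaw deg -93.2918349048247 F [0.6 0.9 0.3] gap -0.002132761949585162 q [-0.28  0.52  1.98 -0.    0.64  1.35]
[ 0.99956587 -0.02872211  0.00632375  0.00176688] [ 6.69978531e-04  6.94127205e-03  2.31055046e-03  2.01108633e-03
 -1.57736640e-03 -9.18884028e-05] [-2.53374927e-02 -3.41642010e+01 -8.20274502e+00 -2.19604204e-03
 -4.34649736e-02 -5.08055255e-04] [ 0.00688838  0.07340895 -0.00952544]
[ 0.44877403 -0.005       0.09815962]
```

```bash
python3 - <<'E'
from h import *
d=load("side2.pkl");P=cloud(d)
for v in range(165,200): print(v,[f"{P[v,u,1]:.3f}/{P[v,u,2]:.3f}" for u in(300,303,305,307,310)],d["img"][v,305])
E
```

```text
165 ['0.029/0.172', '0.032/0.175', '0.033/0.176', '0.034/0.177', '0.030/0.176'] [57 57 58]
166 ['0.016/0.163', '0.016/0.163', '0.029/0.171', '0.031/0.173', '0.028/0.173'] [62 61 60]
167 ['0.016/0.161', '0.018/0.162', '0.015/0.161', '0.015/0.162', '0.028/0.170'] [59 60 60]
168 ['0.014/0.157', '0.017/0.160', '0.015/0.160', '0.016/0.161', '0.025/0.167'] [60 60 62]
169 ['0.013/0.155', '0.018/0.158', '0.017/0.159', '0.018/0.160', '0.024/0.164'] [62 63 64]
170 ['-0.008/0.140', '-0.001/0.145', '-0.000/0.146', '0.019/0.158', '0.019/0.159'] [60 59 58]
171 ['-0.010/0.137', '-0.002/0.143', '-0.001/0.144', '0.001/0.146', '0.018/0.156'] [64 61 62]
172 ['-0.006/0.137', '-0.001/0.141', '-0.006/0.139', '0.001/0.143', '-0.006/0.140'] [63 61 67]
173 ['-0.009/0.133', '-0.000/0.139', '-0.005/0.137', '-0.002/0.139', '-0.010/0.136'] [64 64 65]
174 ['-0.007/0.132', '-0.001/0.137', '-0.001/0.137', '-0.004/0.136', '-0.008/0.135'] [66 66 67]
175 ['-0.009/0.128', '-0.001/0.134', '-0.001/0.135', '-0.001/0.135', '-0.009/0.132'] [62 64 64]
176 ['-0.008/0.126', '-0.001/0.132', '-0.001/0.133', '-0.000/0.134', '-0.0
[... 1575 characters left out ...]
3 125]
193 ['-0.006/0.088', '-0.007/0.089', '-0.007/0.090', '-0.006/0.091', '-0.010/0.090'] [119 119 120]
194 ['-0.007/0.086', '-0.006/0.087', '-0.006/0.088', '-0.008/0.088', '-0.008/0.089'] [111 110 111]
195 ['-0.006/0.084', '-0.006/0.085', '-0.008/0.085', '-0.006/0.087', '-0.005/0.088'] [101  99 102]
196 ['-0.125/0.000', '-0.007/0.082', '-0.006/0.083', '-0.005/0.085', '-0.006/0.086'] [100  98  98]
197 ['-0.119/0.001', '-0.120/0.002', '-0.122/0.002', '-0.008/0.081', '-0.005/0.084'] [156 154 155]
198 ['-0.117/-0.000', '-0.118/0.000', '-0.119/0.001', '-0.119/0.001', '-0.122/0.001'] [176 175 176]
199 ['-0.111/0.001', '-0.113/0.001', '-0.115/0.001', '-0.117/0.000', '-0.117/0.001'] [177 176 178]
```

By both depth and ray, the shut finger tips are at z≈0.108, while the reported TCP z is 0.070. The real tips are about 38 mm higher than reported, though x and y agree. I'll reopen, go lower, and check whether the offset is constant.

Emit:
{"api": "jog_arm", "payload": {
  "motion": [
    [0,0.2,0,0,165],
    [0,0,0,0,165],
    [0,0,0,0,165],
    [0,0,0,0,165],
    [0,0,-1,0,165],
    [0,0,-1,0,165],
    [0,0,0,0,165]
  ]
}}

```text
t: 3.25
tcp_pos: [0.4548, -0.0127, 0.05]
tool_rot: [1.0, -0.028, 0.008, 0.002]
force: [0.3, -1.0, -0.6]
finger_gap: 0.354
```

```bash
python3 s.py; python3 p.py side side3 220 130 140 105; python3 - <<'E'
from h import *
d=load("side3.pkl");P=cloud(d)
for v in range(160,204,1): print(v,[f"{P[v,u,1]:.3f}/{P[v,u,2]:.3f}" for u in(300,303,305,307,310)])
E
```

```text
t 3.25 tcp [ 0.4548 -0.0127  0.05  ] jaw deg -93.23339840199428 F [ 0.3 -1.  -0.6] gap 0.35370012798350803 q [-0.27  0.56  1.99 -0.    0.58  1.35]
160 ['0.044/0.190', '0.043/0.191', '0.043/0.191', '0.018/0.178', '0.019/0.180']
161 ['0.048/0.190', '0.046/0.190', '0.044/0.190', '0.017/0.176', '0.018/0.177']
162 ['0.052/0.191', '0.049/0.190', '0.046/0.189', '0.018/0.174', '0.014/0.173']
163 ['0.052/0.189', '0.051/0.189', '0.052/0.191', '0.051/0.191', '0.015/0.171']
164 ['0.053/0.188', '0.051/0.187', '0.052/0.189', '0.052/0.189', '0.009/0.166']
165 ['0.053/0.186', '0.054/0.187', '0.054/0.187', '0.052/0.187', '-0.034/0.140']
166 ['0.054/0.184', '0.052/0.184', '0.055/0.186', '0.053/0.186', '0.004/0.159']
167 ['0.052/0.181', '0.054/0.183', '0.056/0.185', '0.056/0.185', '0.011/0.161']
168 ['0.053/0.180', '0.055/0.182', '0.055/0.182', '0.054/0.183', '0.014/0.160']
169 ['0.051/0.177', '0.051/0.178', '0.054/0.180', '0.055/0.181', '0.014/0.158']
170 ['0.049/0.174', '0.053/0.177', '0.052/0.177', '0.052/0.177', '0.015/0.157']
171 ['0.049/0.172', '0.048/0.172', '0.052/0.175', '0.050/0.174', '0.013/
[... 1918 characters left out ...]
5/0.094', '-0.005/0.088']
196 ['0.011/0.093', '0.018/0.099', '0.011/0.095', '-0.005/0.085', '-0.004/0.087']
197 ['0.009/0.090', '0.010/0.091', '0.010/0.092', '-0.008/0.081', '-0.007/0.082']
198 ['-0.114/0.002', '-0.119/-0.000', '0.010/0.090', '-0.119/0.002', '-0.122/0.001']
199 ['-0.110/0.002', '-0.114/0.001', '-0.116/0.000', '-0.115/0.001', '-0.117/0.001']
200 ['-0.110/-0.001', '-0.111/0.000', '-0.110/0.001', '-0.114/-0.000', '-0.114/0.001']
201 ['-0.104/0.001', '-0.102/0.003', '-0.107/0.001', '-0.109/0.000', '-0.108/0.002']
202 ['-0.098/0.002', '-0.101/0.001', '-0.102/0.001', '-0.103/0.001', '-0.106/0.001']
203 ['0.029/0.090', '-0.096/0.002', '-0.099/0.001', '-0.099/0.001', '-0.101/0.002']
```

View pics/side3.png

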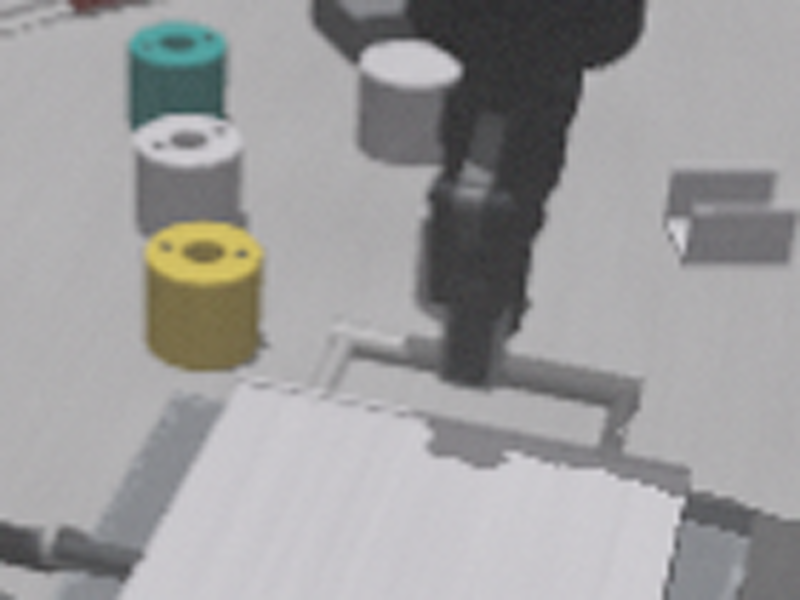

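The open tips read about z=0.089 at reported 0.050, so the offset is a constant ~38 mm. Lowering 2 cm further and closing on the bar.

Emit:
{"api": "jog_arm", "payload": {
  "motion": [
    [-0.2,0,-1,0,165],
    [0,0,-1,0,165],
    [0,0,0,0,255],
    [0,0,0,0,255],
    [0,0,0,0,255],
    [0,0,0,0,255],
    [0,0,0,0,255]
  ],
  "squeeze": 40
}}

```text
t: 3.88
tcp_pos: [0.4542, -0.0132, 0.0323]
tool_rot: [1.0, -0.028, 0.009, 0.003]
force: [0.3, -0.8, -3.1]
finger_gap: 0.125
```

```bash
python3 s.py; python3 p.py side side4 220 130 140 105
```

```text
t 3.8833 tcp [ 0.4542 -0.0132  0.0323] jaw deg -93.16657263936978 F [ 0.3 -0.8 -3.1] gap 0.12468325235268349 q [-0.28  0.59  2.   -0.    0.52  1.35]
```

View pics/side4.png

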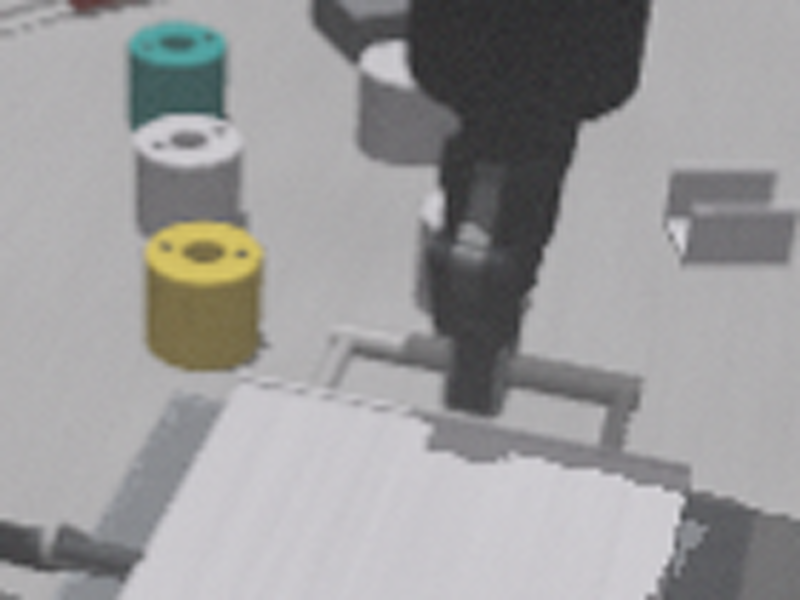

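The bar is held: gap 0.125 is about 11 mm, and the finger is in front of the bar at (475,375). Lifting along the arc.

Emit:
{"api": "jog_arm", "payload": {
  "motion": [
    [0,0,1.2,0,255],
    [0,0.1,1.2,0,255],
    [0,0.15,1.2,0,255],
    [0,0.2,1.2,0,255],
    [0,0.25,1.2,0,255],
    [0,0.3,1.15,0,255],
    [0,0.4,1.15,0,255],
    [0,0.45,1.1,0,255]
  ]
}}

```text
t: 4.6
tcp_pos: [0.4552, 0.0054, 0.1271]
tool_rot: [1.0, -0.027, 0.009, 0.003]
force: [2.4, -0.1, -5.6]
finger_gap: 0.12
```

```bash
python3 s.py
```

```text
t 4.6 tcp [0.4552 0.0054 0.1271] jaw deg -93.1450487322368 F [ 2.4 -0.1 -5.6] gap 0.11982294207173529 q [-0.23  0.4   1.93 -0.    0.79  1.39]
```

Emit:
{"api": "jog_arm", "payload": {
  "motion": [
    [0.0,0.5,1.1,0,255],
    [0.0,0.55,1.1,0,255],
    [0.05,0.6,1.05,0,255],
    [0.05,0.65,1.0,0,255],
    [0.05,0.7,1.0,0,255],
    [0.05,0.75,0.95,0,255],
    [0.05,0.8,0.9,0,255],
    [0.05,0.85,0.85,0,255],
    [0.05,0.9,0.8,0,255]
  ]
}}

```text
t: 5.35
tcp_pos: [0.4587, 0.0677, 0.2177]
tool_rot: [1.0, -0.026, 0.012, 0.007]
force: [0.9, -2.8, -6.3]
finger_gap: 0.122
```

```bash
python3 s.py
```

```text
t 5.35 tcp [0.4587 0.0677 0.2177] jaw deg -93.0207447301817 F [ 0.9 -2.8 -6.3] gap 0.12171002412120734 q [-0.09  0.27  1.81 -0.02  1.04  1.55]
```

Emit:
{"api": "jog_arm", "payload": {
  "motion": [
    [0.05,1.0,0.7,0,255],
    [0.05,1.0,0.65,0,255],
    [0.05,1.05,0.6,0,255],
    [0.05,1.05,0.6,0,255],
    [0.05,1.1,0.55,0,255],
    [0.05,1.1,0.5,0,255],
    [0.05,1.1,0.45,0,255],
    [0.05,1.15,0.4,0,255]
  ]
}}

```text
t: 6.02
tcp_pos: [0.4633, 0.1516, 0.269]
tool_rot: [0.999, -0.025, 0.015, 0.017]
force: [3.4, -2.3, -6.8]
finger_gap: 0.12
```

```bash
python3 s.py
```

```text
t 6.0167 tcp [0.4633 0.1516 0.269 ] jaw deg -92.87574676308346 F [ 3.4 -2.3 -6.8] gap 0.11956973287993099 q [ 0.11  0.24  1.68 -0.04  1.2   1.75]
```

```bash
python3 p.py side side5 130 60 280 210
```

```text
(no output)
```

View pics/side5.png

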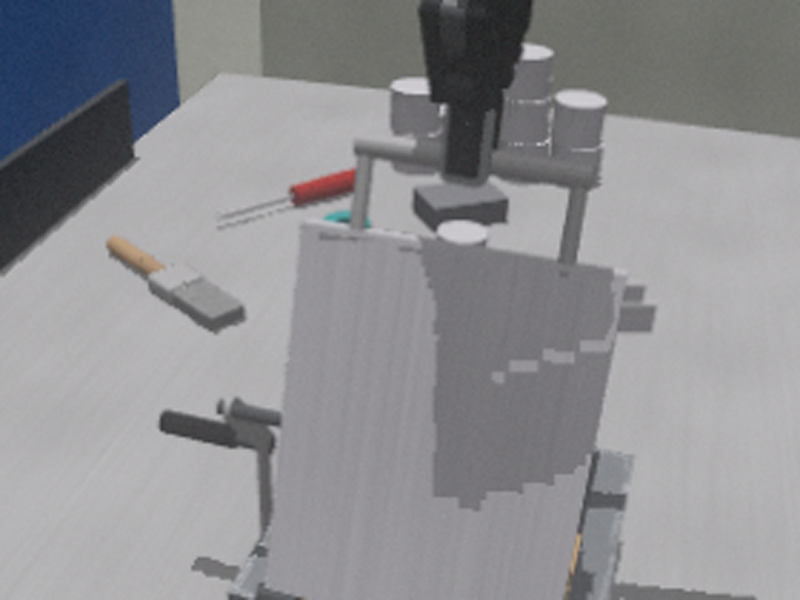

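The lid is nearly up and the bar is still held at (465,160), with the tips a bit below it. I'll measure the lid angle from depth.

```bash
cat > lid.py <<'E'
import sys
from h import *
def lidang(f,u0=245,u1=330):
    d=load(f);P=cloud(d)
    Y=np.array([0.0516,.9987]);X=np.array([.9987,-.0516]);H=np.array([.4646,.2318])
    q=P.reshape(-1,3);r=q[:,:2]-H;bx=r@X;f=-(r@Y)
    m=(abs(bx)<.07)&(f>-.03)&(q[:,2]>.12)&(q[:,2]<.5)&(f<.2)
    z=q[m,2]-.084;f=f[m];rad=np.hypot(z,f);k=(rad>.05)&(rad<.195)
    # fit line f = a+b z robust
    z=z[k];f=f[k]
    for _ in range(8):
        b,a=np.polyfit(z,f,1);res=f-a-b*z;s=abs(res)<max(.004,2*np.median(abs(res)));z=z[s];f=f[s]
    print("lid angle",np.pi/2-np.arctan(b),"offset at hinge",a,len(z))
if __name__=="__main__":lidang(sys.argv[1])
E
python3 lid.py side5.pkl
```

```text
lid angle 1.249249588655844 offset at hinge -0.0019147248738478504 9940
```

Emit:
{"api": "jog_arm", "payload": {
  "motion": [
    [0.05,1.0,0.25,0,255],
    [0.05,1.0,0.2,0,255],
    [0.05,1.0,0.2,0,255],
    [0.05,0.6,0.1,0,255],
    [0,0.3,0,0,255],
    [0,0.3,0,0,255]
  ],
  "squeeze": 50
}}

```text
t: 6.57
tcp_pos: [0.4656, 0.1898, 0.2795]
tool_rot: [0.999, -0.023, 0.016, 0.027]
force: [1.5, -13.0, -0.8]
finger_gap: 0.109
```

```bash
python3 s.py;python3 p.py side side6 130 60 280 210; python3 lid.py side6.pkl
```

```text
t 6.5667 tcp [0.4656 0.1898 0.2795] jaw deg -92.58361479439844 F [  1.5 -13.   -0.8] gap 0.10859010168027854 q [ 0.21  0.26  1.62 -0.06  1.24  1.84]
lid angle 1.414348421895434 offset at hinge -0.0016524404467781915 9937
```

View pics/side6.png

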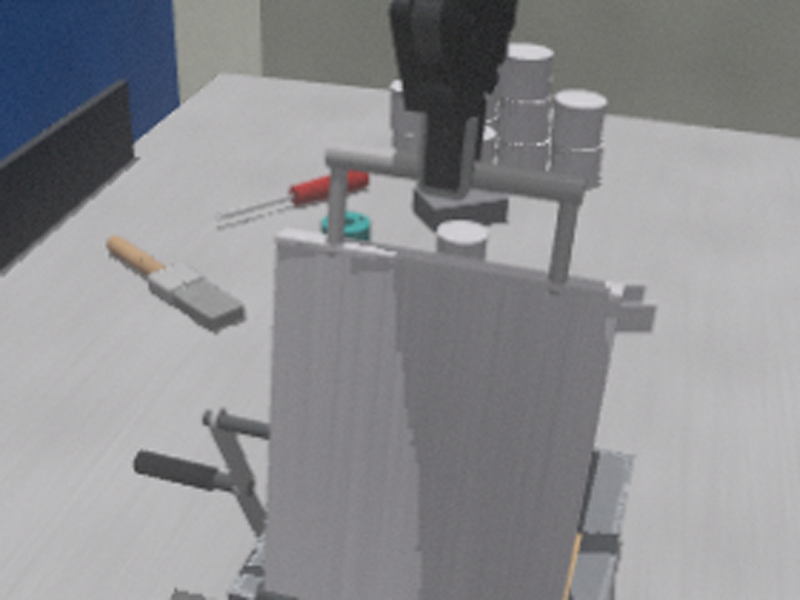

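```bash
cat > knob.py <<'E'
import sys
from h import *
d=load(sys.argv[1]);P=cloud(d)
Y=np.array([0.0516,.9987]);X=np.array([.9987,-.0516]);H=np.array([.4646,.2318])
q=P.reshape(-1,3);r=q[:,:2]-H;bx=r@X;f=-(r@Y);g=d["img"].reshape(-1,3).max(1)
m=(bx>.128)&(bx<.178)&(f>-.05)&(f<.2)&(q[:,2]>.015)&(q[:,2]<.2)&(g<110)
print("n",m.sum(),"knob boxx %.3f front-of-hinge %.3f z %.3f"%(np.median(bx[m]),np.median(f[m]),np.median(q[m,2])), "range f",np.percentile(f[m],[5,95]),"z",np.percentile(q[m,2],[5,95]))
E
python3 knob.py side6.pkl; python3 knob.py side5.pkl
```

```text
n 205 knob boxx 0.150 front-of-hinge 0.043 z 0.119 range f [0.04104835 0.04986295] z [0.11205193 0.12207451]
n 189 knob boxx 0.151 front-of-hinge 0.076 z 0.125 range f [0.0740784  0.08193156] z [0.11829692 0.12848755]
```

Emit:
{"api": "jog_arm", "payload": {
  "motion": [
    [0,0,0,0,255],
    [0,-0.1,0,0,255],
    [0,-0.1,0,0,255],
    [0,0,0,0,255]
  ]
}}

```text
t: 6.95
tcp_pos: [0.4651, 0.1846, 0.2787]
tool_rot: [0.999, -0.023, 0.015, 0.031]
force: [1.7, -3.2, -1.9]
finger_gap: 0.113
```

```bash
python3 s.py;python3 p.py side side7 130 60 280 210; python3 lid.py side7.pkl; python3 knob.py side7.pkl
```

```text
t 6.95 tcp [0.4651 0.1846 0.2787] jaw deg -92.668782916516 F [ 1.7 -3.2 -1.9] gap 0.11260257360116029 q [ 0.2   0.26  1.63 -0.07  1.24  1.84]
lid angle 1.3944310274968683 offset at hinge -0.001726020126110715 9959
n 205 knob boxx 0.150 front-of-hinge 0.041 z 0.117 range f [0.03881703 0.04684928] z [0.11028572 0.12013612]
```

The knob reads (0.043, 0.112) after bias correction, which is the locked position. Testing it with a slight push towards shut.

Emit:
{"api": "jog_arm", "payload": {
  "motion": [
    [0,-0.3,0,0,255],
    [0,-0.3,0,0,255],
    [0,-0.2,0,0,255]
  ]
}}

```text
t: 7.25
tcp_pos: [0.4649, 0.1813, 0.2781]
tool_rot: [0.999, -0.023, 0.014, 0.025]
force: [2.1, 4.0, -2.5]
finger_gap: 0.112
```

```bash
python3 s.py;python3 p.py side side8 130 60 280 210; python3 lid.py side8.pkl; python3 knob.py side8.pkl
```

```text
t 7.25 tcp [0.4649 0.1813 0.2781] jaw deg -92.69142837613252 F [ 2.1  4.  -2.5] gap 0.11229106360558087 q [ 0.19  0.25  1.63 -0.06  1.24  1.82]
lid angle 1.3788730918647256 offset at hinge -0.0017346067018080683 9971
n 206 knob boxx 0.150 front-of-hinge 0.040 z 0.116 range f [0.03775666 0.04635708] z [0.10905995 0.11891232]
```

The load is resisted (+4 N) and the knob stays at the stop, so the stay is locked. Releasing and rising.

Emit:
{"api": "jog_arm", "payload": {
  "motion": [
    [0,0.1,0,0,150],
    [0,0,0,0,150],
    [0,0,0,0,150],
    [0,0,2,0,150],
    [0,0,3,0,150],
    [0,0,2,0,150]
  ]
}}

```text
t: 7.8
tcp_pos: [0.4585, 0.1796, 0.3463]
tool_rot: [0.999, -0.022, 0.006, 0.03]
force: [0.5, -1.0, 0.0]
finger_gap: 0.414
```

```bash
python3 s.py;python3 p.py side side9; python3 lid.py side9.pkl; python3 knob.py side9.pkl
```

```text
t 7.8 tcp [0.4585 0.1796 0.3463] jaw deg -92.57195154701779 F [ 0.5 -1.   0. ] gap 0.4143060396804045 q [ 0.19  0.19  1.52 -0.06  1.42  1.81]
lid angle 1.3847700535923597 offset at hinge -0.0017222081361953363 9955
n 203 knob boxx 0.150 front-of-hinge 0.040 z 0.116 range f [0.03749885 0.0462039 ] z [0.10948986 0.11911735]
```

View pics/side9.png

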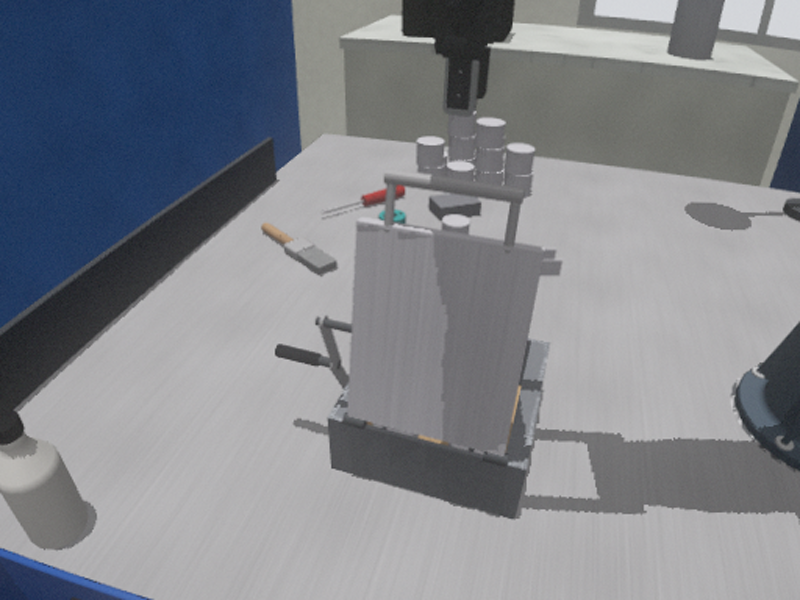

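The lid stands alone (1.385 rad, stay locked). Going to the ring, turning the jaws by about +110°.

Emit:
{"api": "jog_arm", "payload": {
  "motion": [
    [1,-2.5,-1,7,0],
    [1,-2.5,-1,7,0],
    [1,-2.5,-1,7,0],
    [1,-2.5,-1,7,0],
    [1,-2.5,-1,7,0],
    [1,-2.5,-1,7,0],
    [1,-2.5,-1,7,0],
    [1,-2.5,-1,7,0],
    [1,-2.5,-1,7,0],
    [1,-2.5,-1,7,0]
  ]
}}

```text
t: 8.68
tcp_pos: [0.5619, -0.0771, 0.2541]
tool_rot: [0.823, 0.567, 0.03, 0.017]
force: [1.0, 0.7, -0.6]
finger_gap: 1.001
```

```bash
python3 s.py
```

```text
t 8.6833 tcp [ 0.5619 -0.0771  0.2541] jaw deg -20.855165212099294 F [ 1.   0.7 -0.6] gap 1.000747558350387 q [-0.35  0.35  1.56  0.03  1.17  0.  ]
```

Emit:
{"api": "jog_arm", "payload": {
  "motion": [
    [0.8,-2.2,-2,6,0],
    [0.8,-2.2,-2,6,0],
    [0.8,-2.2,-2,6,0],
    [0.8,-2.2,-2,6,0],
    [0.8,-2.2,-2,6,0],
    [0.8,-2.2,-2,6,0],
    [0,0,-1,0,0],
    [0,0,0,0,0]
  ]
}}

```text
t: 9.35
tcp_pos: [0.6099, -0.2246, 0.1156]
tool_rot: [0.595, 0.803, 0.033, 0.007]
force: [-0.5, 0.7, 0.1]
finger_gap: 1.0
```

```bash
python3 s.py; python3 p.py side side10 180 40 200 150;python3 p.py top top10 
```

```text
t 9.35 tcp [ 0.6099 -0.2246  0.1156] jaw deg 16.90787369345102 F [-0.5  0.7  0.1] gap 1.0000647983854678 q [-0.56  0.64  1.46  0.07  1.02 -0.89]
```

View pics/side10.png

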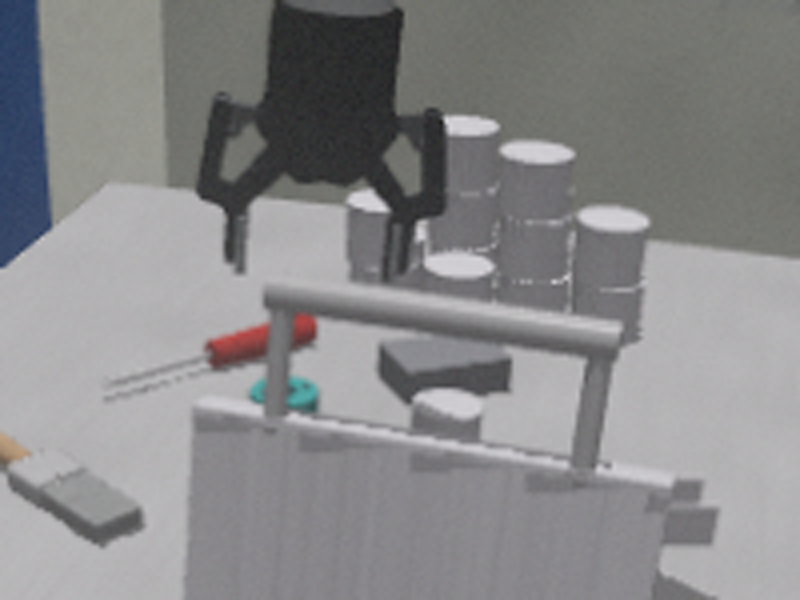

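View pics/top10.png

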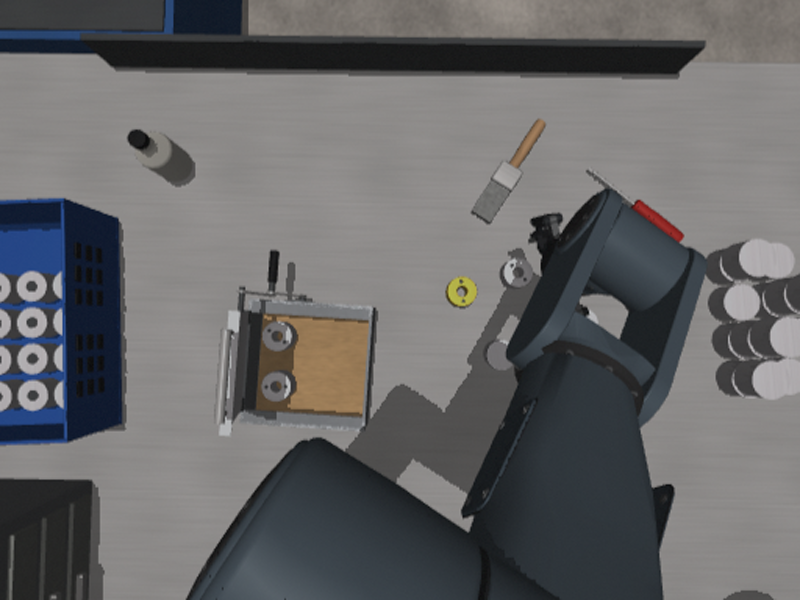

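```bash
python3 - <<'E'
from h import *
d=load("side10.pkl");P=cloud(d)
for u,v in((236,105),(239,105),(240,106),(239,102),(238,99),(276,105),(278,107),(280,103),(276,102)): print(u,v,P[v,u].round(3))
t=load("top10.pkl");P=cloud(t);q=P.reshape(-1,3);g=t["img"].reshape(-1,3).max(1)
m=(q[:,0]>.5)&(q[:,0]<.72)&(q[:,1]<-.12)&(q[:,1]>-.32)&(q[:,2]>.06)&(q[:,2]<.24)&(g<90)
print(m.sum()); 
for z in np.arange(.08,.24,.02):
    k=m&(abs(q[:,2]-z)<.01)
    if k.sum(): print(z.round(2),k.sum(),q[k,:2].min(0).round(3),q[k,:2].max(0).round(3))
r=plane(t,[(517*.64,273*.64)],.045);print(r)
d0=load("side10.pkl");q=cloud(d0).reshape(-1,3);m=(abs(q[:,0]-.61)<.09)&(abs(q[:,1]+.22)<.06)&(q[:,2]>.1)&(q[:,2]<.25)
for z in np.arange(.1,.25,.01):
    k=m&(abs(q[:,2]-z)<.005)
    if k.sum(): print(z.round(2),k.sum(),q[k,:2].min(0).round(3),q[k,:2].max(0).round(3),np.median(q[k,:2],0))
E
```

```text
236 105 [ 0.801 -0.655  0.   ]
239 105 [ 0.647 -0.203  0.18 ]
240 106 [ 0.645 -0.204  0.177]
239 102 [ 0.647 -0.202  0.188]
238 99 [ 0.651 -0.207  0.193]
276 105 [ 0.561 -0.229  0.181]
278 107 [ 0.556 -0.23   0.176]
280 103 [ 0.553 -0.235  0.184]
276 102 [ 0.563 -0.233  0.186]
133
0.18 9 [ 0.645 -0.205] [ 0.658 -0.202]
0.2 8 [ 0.645 -0.218] [ 0.657 -0.202]
0.22 69 [ 0.642 -0.222] [ 0.676 -0.196]
[[ 0.61400424 -0.21208495  0.045     ]]
0.16 1 [ 0.565 -0.235] [ 0.565 -0.235] [ 0.56453331 -0.23513233]
0.17 21 [ 0.552 -0.246] [ 0.647 -0.202] [ 0.56023709 -0.23044461]
0.18 47 [ 0.55  -0.248] [ 0.655 -0.202] [ 0.56168266 -0.22778392]
0.19 50 [ 0.549 -0.247] [ 0.656 -0.2  ] [ 0.56528749 -0.22834612]
0.2 50 [ 0.547 -0.25 ] [ 0.656 -0.201] [ 0.5655207  -0.22915462]
0.21 64 [ 0.531 -0.241] [ 0.658 -0.2  ] [ 0.5532077  -0.23064586]
0.22 135 [ 0.531 -0.257] [ 0.67  -0.194] [ 0.63599625 -0.21742101]
0.23 167 [ 0.532 -0.256] [ 0.674 -0.196] [ 0.59809493 -0.22059779]
0.24 186 [ 0.531 -0.255] [ 0.668 -0.196] [ 0.60272641 -0.21948645]
```

The open tips stand at z≈0.171 against reported 0.116, which fits the same ~40 mm offset. The ring hasn't moved in the top view, the box is open, and its floor is free in front. Centring over the ring and lowering to just above it.

Emit:
{"api": "jog_arm", "payload": {
  "motion": [
    [0.35,0.65,-1.5,0,0],
    [0.35,0.65,-1.5,0,0],
    [0,0,-1.5,0,0],
    [0,0,-1.5,0,0],
    [0,0,-1,0,0],
    [0,0,0,0,0]
  ]
}}

```text
t: 9.95
tcp_pos: [0.6224, -0.2061, 0.0573]
tool_rot: [0.593, 0.804, 0.034, 0.016]
force: [0.1, -0.2, 1.2]
finger_gap: 1.0
```

```bash
python3 s.py; python3 p.py side side11 180 40 200 150;python3 p.py top top11 280 120 160 120; python3 - <<'E'
from h import *
for n in("side11.pkl","top11.pkl"):
    d0=load(n);q=cloud(d0).reshape(-1,3);g=d0["img"].reshape(-1,3).max(1);m=(abs(q[:,0]-.61)<.09)&(abs(q[:,1]+.22)<.06)&(q[:,2]>.055)&(q[:,2]<.2)
    for z in np.arange(.06,.18,.01):
        k=m&(abs(q[:,2]-z)<.005)
        if k.sum():
            a=q[k]; L=a[a[:,0]<.61];Rr=a[a[:,0]>=.61]
            print(n,z.round(2),k.sum(),[ (len(s),s[:,:2].min(0).round(3),s[:,:2].max(0).round(3)) for s in(L,Rr) if len(s)])
E
```

```text
t 9.95 tcp [ 0.6224 -0.2061  0.0573] jaw deg 17.153821831352076 F [ 0.1 -0.2  1.2] gap 0.9999768664432428 q [-0.52  0.71  1.5   0.08  0.89 -0.87]
side11.pkl 0.11 8 [(8, array([ 0.566, -0.217]), array([ 0.574, -0.21 ]))]
side11.pkl 0.12 42 [(27, array([ 0.563, -0.232]), array([ 0.58 , -0.209])), (15, array([ 0.654, -0.187]), array([ 0.666, -0.182]))]
side11.pkl 0.13 43 [(23, array([ 0.561, -0.219]), array([ 0.573, -0.209])), (20, array([ 0.654, -0.19 ]), array([ 0.666, -0.182]))]
side11.pkl 0.14 38 [(18, array([ 0.56 , -0.223]), array([ 0.576, -0.21 ])), (20, array([ 0.651, -0.189]), array([ 0.666, -0.184]))]
side11.pkl 0.15 20 [(20, array([ 0.652, -0.193]), array([ 0.667, -0.179]))]
side11.pkl 0.16 60 [(3, array([ 0.556, -0.234]), array([ 0.573, -0.23 ])), (57, array([ 0.644, -0.204]), array([ 0.678, -0.175]))]
side11.pkl 0.17 98 [(28, array([ 0.541, -0.233]), array([ 0.584, -0.202])), (70, array([ 0.627, -0.208]), array([ 0.687, -0.174]))]
top11.pkl 0.12 5 [(5, array([ 0.657, -0.185]), array([ 0.666, -0.182]))]
top11.pkl 0.13 3 [(3, array([ 0.656, -0.184]), array([ 0.668, -0.184]))]
top11.pkl 0.14 3 [(3, array([ 0.656, -0.184]), array([ 0.659, -0.183]))]
top11.pkl 0.15 2 [(2, array([ 0.655, -0.198]), array([ 0.659, -0.185]))]
top11.pkl 0.16 32 [(1, array([ 0.571, -0.228]), array([ 0.571, -0.228])), (31, array([ 0.656, -0.201]), array([ 0.673, -0.177]))]
top11.pkl 0.17 35 [(35, array([ 0.64 , -0.196]), array([ 0.688, -0.175]))]
```

View pics/side11.png

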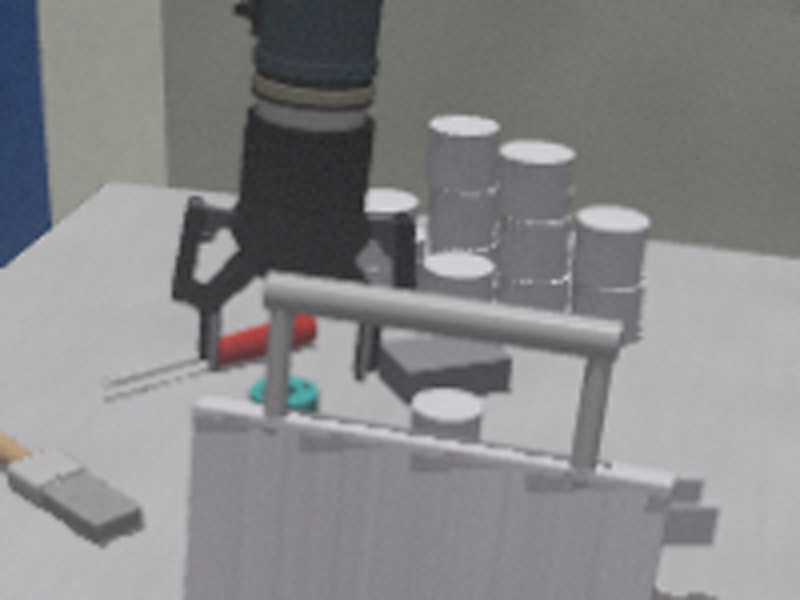

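View pics/top11.png

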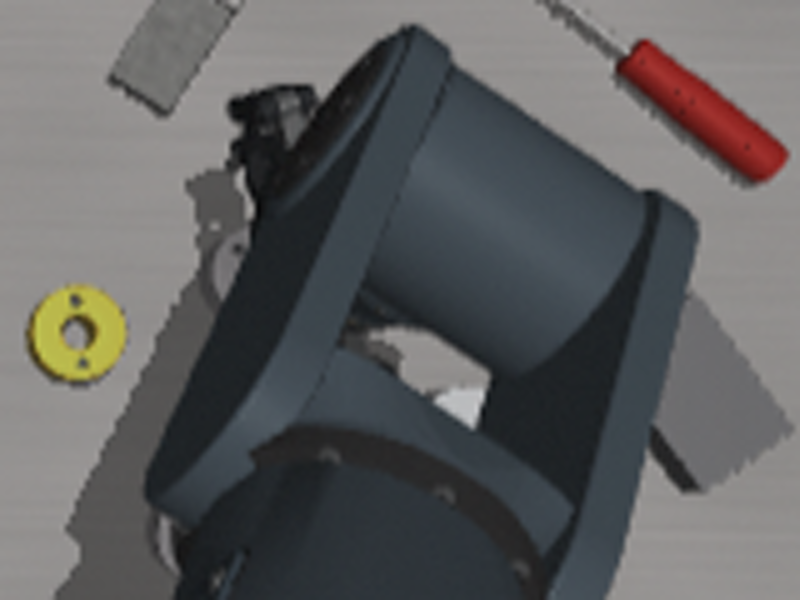

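The tips are at z≈0.113, centred about (0.617, -0.206), with the ring at (0.614, -0.212). I'll correct that and go down around the ring.

Emit:
{"api": "jog_arm", "payload": {
  "motion": [
    [-0.15,-0.35,-1,0,0],
    [-0.15,-0.3,-1,0,0],
    [0,0,-1.2,0,0],
    [0,0,-1.2,0,0],
    [0,0,-1.2,0,0],
    [0,0,0,0,0]
  ]
}}

```text
t: 10.55
tcp_pos: [0.6226, -0.216, 0.0021]
tool_rot: [0.593, 0.804, 0.034, 0.022]
force: [0.2, -0.3, -0.9]
finger_gap: 0.998
```

```bash
python3 s.py; python3 p.py top top12 280 120 160 120;python3 p.py side side12 200 80 140 105; python3 - <<'E'
from h import *
for n in("side12.pkl","top12.pkl"):
    d0=load(n);q=cloud(d0).reshape(-1,3);m=(abs(q[:,0]-.61)<.09)&(abs(q[:,1]+.22)<.06)&(q[:,2]>.01)&(q[:,2]<.12)
    for z in np.arange(.02,.12,.01):
        k=m&(abs(q[:,2]-z)<.005)
        if k.sum():
            a=q[k]; L=a[a[:,0]<.61];Rr=a[a[:,0]>=.61]
            print(n,z.round(2),k.sum(),[ (len(s),s[:,:2].min(0).round(3),s[:,:2].max(0).round(3)) for s in(L,Rr) if len(s)])
E
```

```text
t 10.55 tcp [ 0.6226 -0.216   0.0021] jaw deg 17.122582709022577 F [ 0.2 -0.3 -0.9] gap 0.9982208081577821 q [-0.54  0.79  1.53  0.09  0.77 -0.9 ]
side12.pkl 0.07 3 [(3, array([ 0.564, -0.242]), array([ 0.577, -0.231]))]
side12.pkl 0.08 19 [(19, array([ 0.561, -0.23 ]), array([ 0.573, -0.22 ]))]
side12.pkl 0.09 23 [(18, array([ 0.553, -0.238]), array([ 0.577, -0.221])), (5, array([ 0.653, -0.2  ]), array([ 0.664, -0.196]))]
side12.pkl 0.1 75 [(57, array([ 0.541, -0.245]), array([ 0.574, -0.216])), (18, array([ 0.652, -0.197]), array([ 0.671, -0.19 ]))]
side12.pkl 0.11 106 [(42, array([ 0.542, -0.241]), array([ 0.578, -0.211])), (64, array([ 0.643, -0.213]), array([ 0.686, -0.186]))]
top12.pkl 0.02 4 [(2, array([ 0.602, -0.193]), array([ 0.607, -0.19 ])), (2, array([ 0.618, -0.19 ]), array([ 0.626, -0.188]))]
top12.pkl 0.03 11 [(5, array([ 0.596, -0.197]), array([ 0.609, -0.189])), (6, array([ 0.611, -0.191]), array([ 0.628, -0.188]))]
top12.pkl 0.04 32 [(9, array([ 0.598, -0.2  ]), array([ 0.608, -0.189])), (23, array([ 0.611, -0.207]), array([ 0.637, -0.189]))]
top12.pkl 0.05 45 [(6, array([ 0.6  , -0.197]), array([ 0.608, -0.192])), (39, array([ 0.61 , -0.207]), array([ 0.637, -0.188]))]
top12.pkl 0.07 4 [(4, array([ 0.657, -0.194]), array([ 0.667, -0.192]))]
top12.pkl 0.08 3 [(3, array([ 0.656, -0.193]), array([ 0.669, -0.193]))]
top12.pkl 0.09 4 [(4, array([ 0.654, -0.21 ]), array([ 0.659, -0.191]))]
top12.pkl 0.1 7 [(7, array([ 0.656, -0.208]), array([ 0.667, -0.191]))]
top12.pkl 0.11 39 [(39, array([ 0.652, -0.207]), array([ 0.685, -0.185]))]
```

View pics/top12.png

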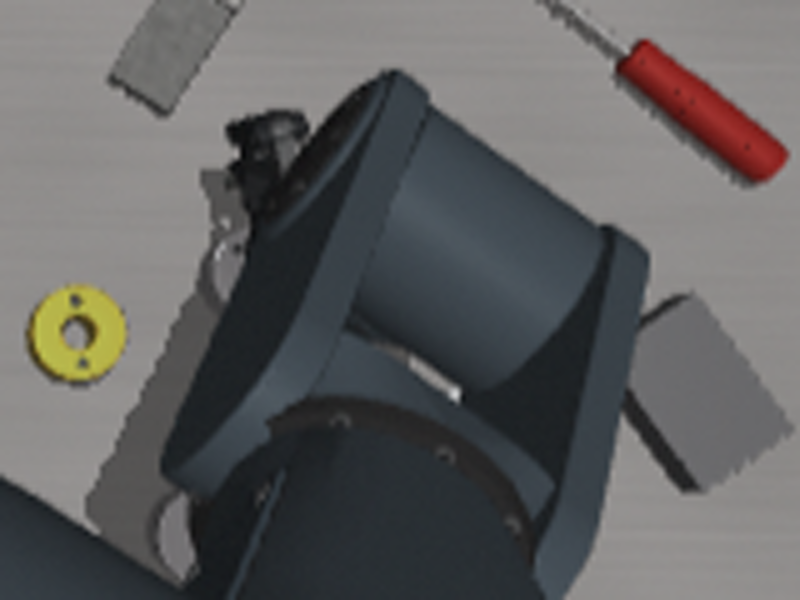

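View pics/side12.png

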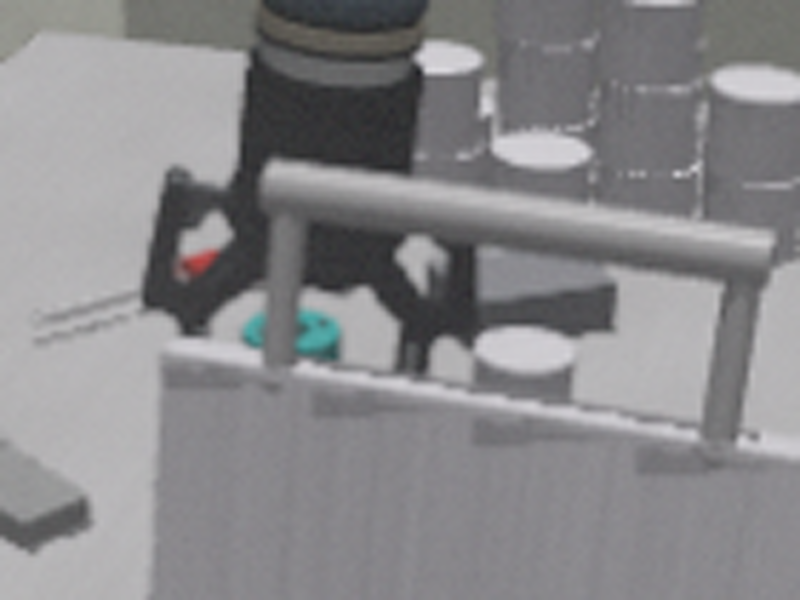

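Emit:
{"api": "jog_arm", "payload": {
  "motion": [
    [-0.15,0.25,-0.6,0,0],
    [-0.15,0.25,-0.8,0,0],
    [0,0,-1,0,0],
    [0,0,-0.8,0,0],
    [0,0,-0.4,0,0],
    [0,0,0,0,0]
  ]
}}

```text
t: 11.15
tcp_pos: [0.6217, -0.2112, -0.0346]
tool_rot: [0.593, 0.804, 0.035, 0.025]
force: [-0.7, -0.4, -0.1]
finger_gap: 0.996
```

```bash
python3 s.py; python3 p.py top top13 280 120 160 120; python3 - <<'E'
from h import *
for n in("top13.pkl",):
    d0=load(n);q=cloud(d0).reshape(-1,3);m=(abs(q[:,0]-.61)<.09)&(abs(q[:,1]+.22)<.06)&(q[:,2]>.01)&(q[:,2]<.12)
    for z in np.arange(.02,.12,.01):
        k=m&(abs(q[:,2]-z)<.005)
        if k.sum():
            a=q[k]; L=a[a[:,0]<.61];Rr=a[a[:,0]>=.61]
            print(n,z.round(2),k.sum(),[ (len(s),s[:,:2].min(0).round(3),s[:,:2].max(0).round(3)) for s in(L,Rr) if len(s)])
E
```

```text
t 11.15 tcp [ 0.6217 -0.2112 -0.0346] jaw deg 17.163897015104315 F [-0.7 -0.4 -0.1] gap 0.9958264708478863 q [-0.53  0.85  1.54  0.1   0.7  -0.9 ]
top13.pkl 0.02 5 [(5, array([ 0.613, -0.191]), array([ 0.626, -0.188]))]
top13.pkl 0.03 10 [(1, array([ 0.609, -0.189]), array([ 0.609, -0.189])), (9, array([ 0.612, -0.193]), array([ 0.667, -0.186]))]
top13.pkl 0.04 10 [(10, array([ 0.613, -0.195]), array([ 0.658, -0.186]))]
top13.pkl 0.05 6 [(6, array([ 0.615, -0.191]), array([ 0.656, -0.187]))]
top13.pkl 0.06 4 [(4, array([ 0.655, -0.202]), array([ 0.668, -0.188]))]
top13.pkl 0.07 27 [(27, array([ 0.652, -0.203]), array([ 0.682, -0.181]))]
top13.pkl 0.08 24 [(24, array([ 0.635, -0.202]), array([ 0.687, -0.18 ]))]
top13.pkl 0.09 25 [(25, array([ 0.631, -0.197]), array([ 0.678, -0.181]))]
top13.pkl 0.1 9 [(9, array([ 0.635, -0.197]), array([ 0.68 , -0.181]))]
top13.pkl 0.11 18 [(18, array([ 0.656, -0.207]), array([ 0.679, -0.18 ]))]
```

View pics/top13.png

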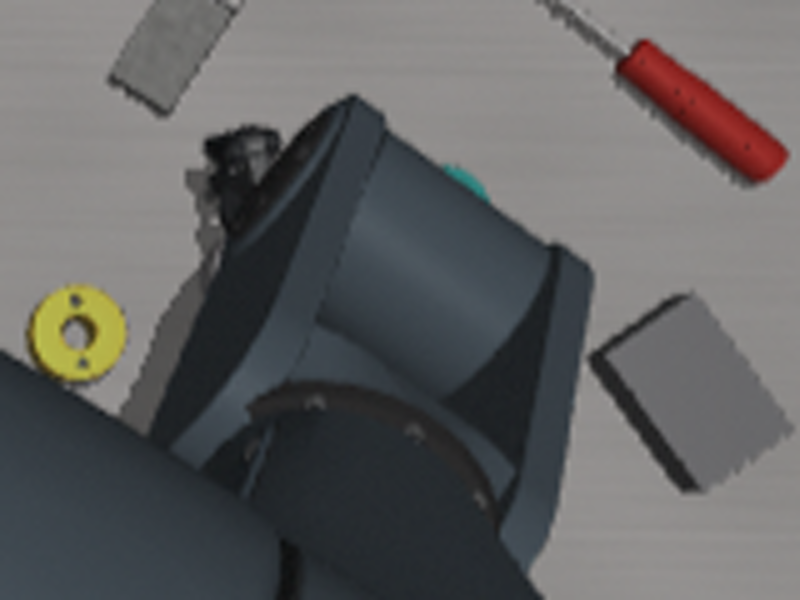

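The fingers stand either side of the ring with open tips at about z=0.02 and no contact force. Slightly lower, then close.

Emit:
{"api": "jog_arm", "payload": {
  "motion": [
    [-0.1,0,-0.6,0,0],
    [0,0,0,0,110],
    [0,0,0,0,255],
    [0,0,0,0,255],
    [0,0,0,0,255],
    [0,0,0,0,255],
    [0,0,0,0,255]
  ],
  "squeeze": 40
}}

```text
t: 11.78
tcp_pos: [0.6179, -0.2134, -0.0367]
tool_rot: [0.592, 0.805, 0.032, 0.024]
force: [0.1, -0.2, -2.1]
finger_gap: 0.592
```

```bash
python3 s.py; python3 -c "
from station import *
s=sense();print(s['tool_rot'],s['ft_torque'])"
```

```text
t 11.7833 tcp [ 0.6179 -0.2134 -0.0367] jaw deg 17.33389379662754 F [ 0.1 -0.2 -2.1] gap 0.5922780645735701 q [-0.53  0.85  1.55  0.09  0.69 -0.91]
[0.5920028  0.80494048 0.0324213  0.02350249] [-0.03645159  0.10875926 -0.02858169]
```

The ring is held (gap 0.592, about 50 mm). The tool leans ~4.5°, so I'll press the ring lightly flat on the bench to see whether that levels it.

Emit:
{"api": "jog_arm", "payload": {
  "motion": [
    [0,0,-0.2,0,255],
    [0,0,-0.2,0,255],
    [0,0,-0.2,0,255]
  ]
}}

```text
t: 12.03
tcp_pos: [0.6184, -0.2135, -0.0384]
tool_rot: [0.592, 0.805, 0.032, 0.024]
force: [-3.9, 1.4, 15.6]
finger_gap: 0.593
```

```bash
python3 s.py; python3 -c "
from station import *
s=sense();print(s['tool_rot'],s['ft_torque'])"
```

```text
t 12.0333 tcp [ 0.6184 -0.2135 -0.0384] jaw deg 17.38783868720464 F [-3.9  1.4 15.6] gap 0.5933710200818967 q [-0.53  0.85  1.55  0.09  0.69 -0.91]
[0.5916219  0.8052165  0.03238652 0.023686  ] [ 0.05827559  1.01277658 -0.04063441]
```

Emit:
{"api": "jog_arm", "payload": {
  "motion": [
    [0,0,1,0,255],
    [0,0,2.5,0,255],
    [0,0,3,0,255],
    [0,0,3,0,255],
    [0,0,3,0,255],
    [-0.5,1,1.5,-1,255],
    [-1,2,0,-2,255],
    [-1.5,2.8,0,-2,255],
    [-1.5,2.8,0,-2,255],
    [-1.5,2.8,0,-2,255]
  ]
}}

```text
t: 12.87
tcp_pos: [0.5629, -0.1026, 0.1088]
tool_rot: [0.658, 0.751, 0.032, 0.033]
force: [0.1, 1.2, -1.8]
finger_gap: 0.596
```

```bash
python3 s.py; python3 -c "
from station import *
s=sense();print(s['tool_rot'],s['ft_torque'])"; python3 lid.py side12.pkl
```

```text
t 12.8667 tcp [ 0.5629 -0.1026  0.1088] jaw deg 7.570193075677452 F [ 0.1  1.2 -1.8] gap 0.5961303293292383 q [-0.4   0.54  1.72  0.06  0.8  -0.57]
[0.65818096 0.75143958 0.03238516 0.0329787 ] [-0.03353525  0.0991488  -0.02582924]
lid angle 1.3847868067955458 offset at hinge -0.0017174029251381898 9974
```

Emit:
{"api": "jog_arm", "payload": {
  "motion": [
    [-1.4,2.4,0,-1.5,255],
    [-1.4,2.4,0,-1.5,255],
    [-1.4,2.4,0,-1.5,255],
    [-1.4,2.4,0,-1.5,255],
    [-1.4,2.4,0,-1.5,255],
    [-1.3,2.2,0,-1,255],
    [-1,1.8,0,-0.5,255],
    [0,0,0,0,255]
  ]
}}

```text
t: 13.53
tcp_pos: [0.4592, 0.0705, 0.109]
tool_rot: [0.718, 0.695, 0.029, 0.033]
force: [0.0, -0.5, -2.5]
finger_gap: 0.591
```

```bash
python3 s.py; python3 p.py top top14;python3 p.py side side14
```

```text
t 13.5333 tcp [0.4592 0.0705 0.109 ] jaw deg -1.82880310055151 F [ 0.  -0.5 -2.5] gap 0.5911952850475125 q [-0.09  0.43  1.98  0.    0.65 -0.06]
```

View pics/top14.png

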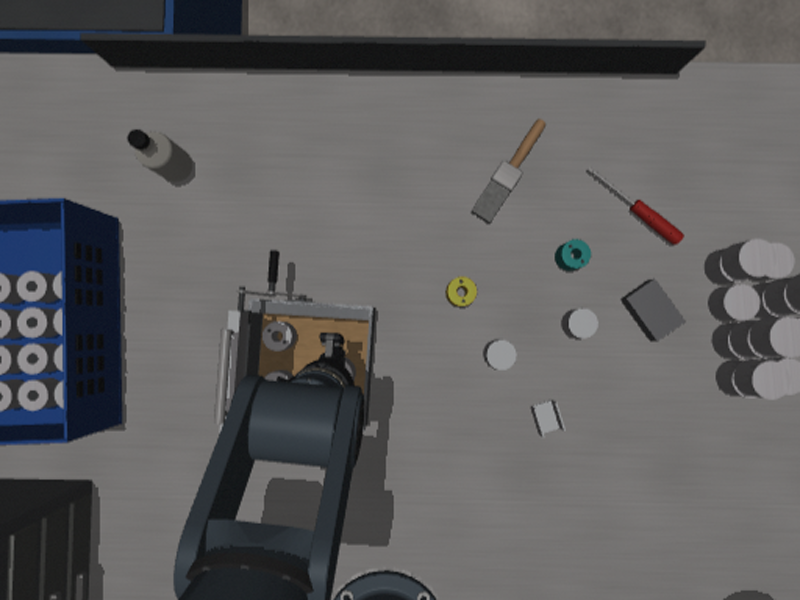

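View pics/side14.png

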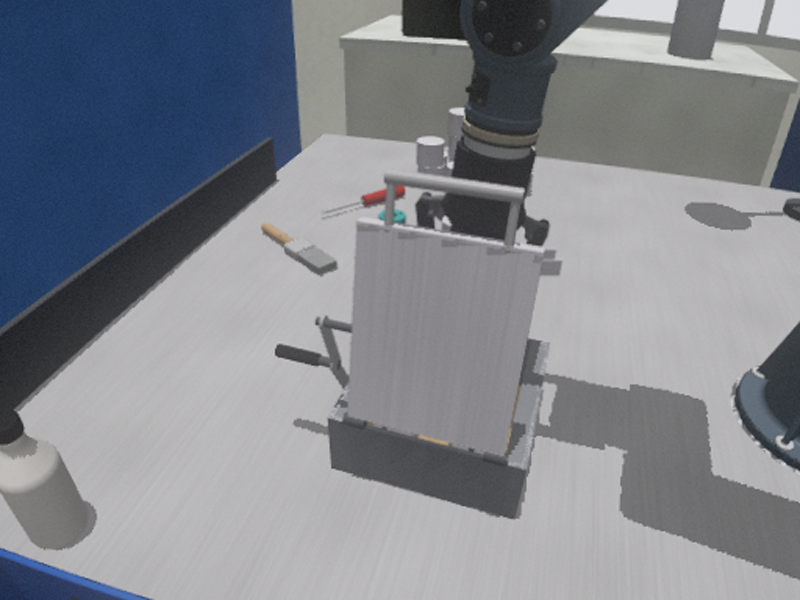

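The blanks, yellow and turquoise pieces are untouched, the lid is still locked, and the ring is over the box front. Shifting 1 cm towards the hinge and lowering.

Emit:
{"api": "jog_arm", "payload": {
  "motion": [
    [0,0.5,0,-1,255],
    [0,0.6,-1.5,0,255],
    [0,0,-2,0,255],
    [0,0,-2,0,255],
    [0,0,-2,0,255],
    [0,0,-2,0,255],
    [0,0,-1.5,0,255],
    [0,0,0,0,255]
  ]
}}

```text
t: 14.3
tcp_pos: [0.4816, 0.0714, -0.0019]
tool_rot: [0.726, 0.685, 0.039, 0.046]
force: [-1.4, 0.2, -1.4]
finger_gap: 0.588
```

```bash
python3 s.py; python3 p.py top top15 140 180 120 90
```

```text
t 14.3 tcp [ 0.4816  0.0714 -0.0019] jaw deg -3.330418110460205 F [-1.4  0.2 -1.4] gap 0.5881808719922882 q [-0.08  0.68  2.02 -0.01  0.32 -0.01]
```

View pics/top15.png

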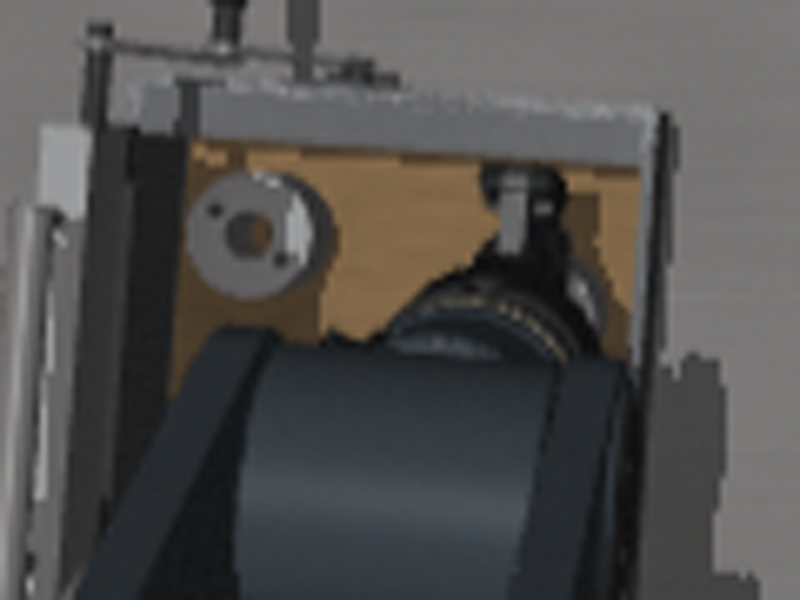

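It drifted +22 mm in x and leaned more during the descent. Correcting in small steps to see the response.

Emit:
{"api": "jog_arm", "payload": {
  "motion": [
    [-0.6,0.3,0,0,255],
    [-0.6,0.3,0,0,255],
    [-0.6,0.3,0,0,255]
  ]
}}

```text
t: 14.6
tcp_pos: [0.4686, 0.0786, 0.0008]
tool_rot: [0.727, 0.683, 0.042, 0.05]
force: [0.1, -0.0, -1.9]
finger_gap: 0.592
```

```bash
cat >> s.py <<'E'
from scipy.spatial.transform import Rotation as R
z=R.from_quat(s["tool_rot"]).apply([0,0,1]);print("toolz",z.round(3),"trq",s["ft_torque"].round(2),"qd",s["qd"].round(3))
E
python3 s.py
```

```text
t 14.6 tcp [0.4686 0.0786 0.0008] jaw deg -3.542337444945126 F [ 0.1 -0.  -1.9] gap 0.5924979335111699 q [-0.07  0.67  2.06 -0.02  0.29  0.02]
toolz [ 0.13  -0.015 -0.991] trq [0.02 0.07 0.03] qd [ 0.073 -0.041  0.169 -0.044 -0.139  0.123]
```

Emit:
{"api": "jog_arm", "payload": {
  "motion": [
    [0,0,0,0,255],
    [0,0,0,0,255],
    [0,0,0,0,255],
    [0,0,0,0,255]
  ]
}}

```text
t: 14.93
tcp_pos: [0.4669, 0.0798, 0.0035]
tool_rot: [0.726, 0.684, 0.043, 0.051]
force: [-0.1, -0.2, -2.4]
finger_gap: 0.585
```

```bash
python3 s.py
```

```text
t 14.9333 tcp [0.4669 0.0798 0.0035] jaw deg -3.4169771762994694 F [-0.1 -0.2 -2.4] gap 0.5849797972847158 q [-0.06  0.66  2.06 -0.02  0.29  0.02]
toolz [ 0.132 -0.015 -0.991] trq [ 0.01  0.16 -0.  ] qd [ 0.004 -0.012  0.001  0.     0.     0.   ]
```

Emit:
{"api": "jog_arm", "payload": {
  "motion": [
    [0,0,2,0,255],
    [0,0,2,0,255],
    [0,0,2,0,255]
  ]
}}

```text
t: 15.18
tcp_pos: [0.4642, 0.08, 0.0621]
tool_rot: [0.726, 0.684, 0.04, 0.047]
force: [0.4, 0.5, -2.6]
finger_gap: 0.589
```

```bash
python3 s.py
```

```text
t 15.1833 tcp [0.4642 0.08   0.0621] jaw deg -3.4115713936324936 F [ 0.4  0.5 -2.6] gap 0.5894105057115311 q [-0.06  0.52  2.03 -0.01  0.46  0.01]
toolz [ 0.123 -0.014 -0.992] trq [ 0.03  0.06 -0.  ] qd [ 0.    -0.55  -0.163  0.021  0.713 -0.027]
```

The drift is a small per-row upward sag of joint 2. Fewer, quicker rows limit it. Lowering again with x compensation.

Emit:
{"api": "jog_arm", "payload": {
  "motion": [
    [-0.4,0,-2.5,0,255],
    [-0.4,0,-2.5,0,255],
    [-0.4,0,-2,0,255],
    [-0.3,0,-1,0,255]
  ]
}}

```text
t: 15.52
tcp_pos: [0.4606, 0.0797, -0.0098]
tool_rot: [0.725, 0.684, 0.051, 0.059]
force: [-0.6, 0.1, -2.3]
finger_gap: 0.595
```

```bash
python3 s.py; python3 p.py top top16 140 180 120 90;  python3 p.py side side16; python3 lid.py side16.pkl; python3 knob.py side16.pkl
```

```text
t 15.5167 tcp [ 0.4606  0.0797 -0.0098] jaw deg -3.35191910297424 F [-0.6  0.1 -2.3] gap 0.5953775924389911 q [-0.06  0.69  2.1  -0.03  0.2   0.02]
toolz [ 0.153 -0.016 -0.988] trq [-0.01  0.11  0.03] qd [-0.005  0.263  0.116 -0.047 -0.433  0.041]
lid angle 1.3851219935271382 offset at hinge -0.0016879959042293573 9966
n 205 knob boxx 0.150 front-of-hinge 0.040 z 0.116 range f [0.03753029 0.04611857] z [0.109014   0.11886554]
```

View pics/top16.png

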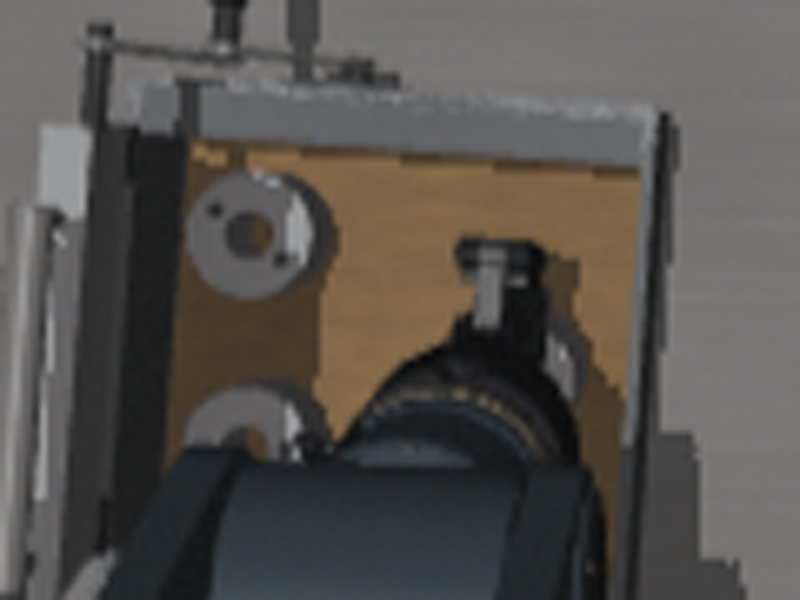

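Emit:
{"api": "jog_arm", "payload": {
  "motion": [
    [-0.1,0,-0.6,0,255],
    [-0.1,0,-0.6,0,255],
    [-0.1,0,-0.5,0,255]
  ],
  "squeeze": 30
}}

```text
t: 15.87
tcp_pos: [0.4592, 0.0796, -0.0262]
tool_rot: [0.725, 0.684, 0.052, 0.06]
force: [-0.0, -0.5, -1.7]
finger_gap: 0.593
```

```bash
python3 s.py
```

```text
t 15.8667 tcp [ 0.4592  0.0796 -0.0262] jaw deg -3.343371801604606 F [-0.  -0.5 -1.7] gap 0.5925793658350953 q [-0.06  0.73  2.11 -0.04  0.15  0.03]
toolz [ 0.156 -0.016 -0.988] trq [ 0.01  0.11 -0.06] qd [ 0.     0.146  0.036 -0.047 -0.201  0.046]
```

Emit:
{"api": "jog_arm", "payload": {
  "motion": [
    [0,0,-0.3,0,255],
    [0,0,-0.3,0,255]
  ]
}}

```text
t: 16.03
tcp_pos: [0.461, 0.0795, -0.0311]
tool_rot: [0.725, 0.684, 0.053, 0.061]
force: [-2.4, 0.9, 67.5]
finger_gap: 0.594
```

```bash
python3 s.py
```

```text
t 16.0333 tcp [ 0.461   0.0795 -0.0311] jaw deg -3.3510749506429565 F [-2.4  0.9 67.5] gap 0.5937442745836145 q [-0.06  0.74  2.11 -0.04  0.13  0.04]
toolz [ 0.16  -0.016 -0.987] trq [ 0.17  2.34 -0.03] qd [ 0.003  0.01   0.021 -0.036 -0.064  0.035]
```

Contact at -0.031, as predicted, but firm (67 N). Relaxing at once.

Emit:
{"api": "jog_arm", "payload": {
  "motion": [
    [0,0,0.1,0,255]
  ],
  "squeeze": 20
}}

```text
t: 16.12
tcp_pos: [0.461, 0.0795, -0.0295]
tool_rot: [0.725, 0.684, 0.053, 0.061]
force: [-0.5, 0.8, -1.9]
finger_gap: 0.593
```

```bash
python3 s.py; python3 p.py top top17 140 180 120 90
```

```text
t 16.1167 tcp [ 0.461   0.0795 -0.0295] jaw deg -3.3598338800820486 F [-0.5  0.8 -1.9] gap 0.5926612858591473 q [-0.06  0.74  2.11 -0.04  0.13  0.04]
toolz [ 0.161 -0.016 -0.987] trq [0.   0.09 0.01] qd [ 0.    -0.05  -0.008  0.01   0.035 -0.012]
```

View pics/top17.png

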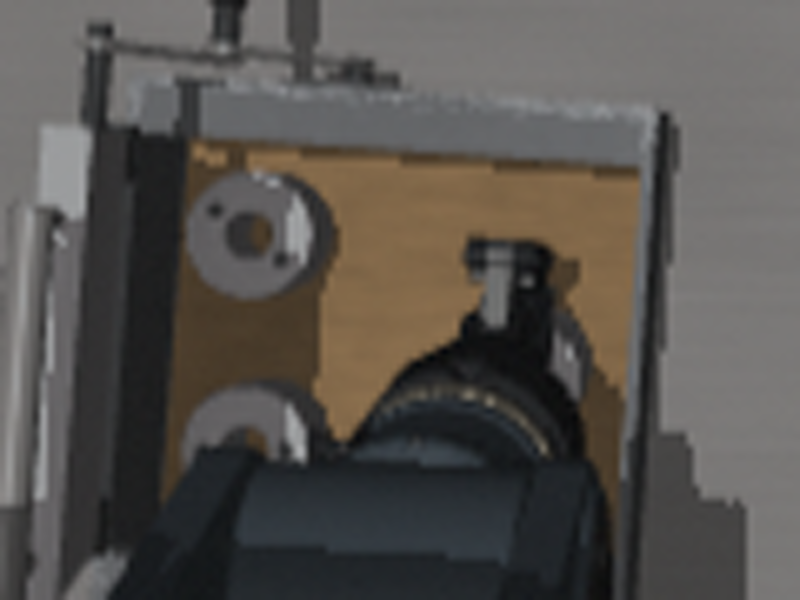

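Now the force is -1.9 N, so the ring is just off the floor. I'll move 8 mm to +x to give the knuckles room from the left flange, then touch down in 1 mm steps.

Emit:
{"api": "jog_arm", "payload": {
  "motion": [
    [0.4,0,0.1,0,255],
    [0.5,0,0,0,255]
  ]
}}

```text
t: 16.33
tcp_pos: [0.4694, 0.0796, -0.0282]
tool_rot: [0.725, 0.684, 0.053, 0.061]
force: [-0.3, -0.4, -1.7]
finger_gap: 0.594
```

Emit:
{"api": "jog_arm", "payload": {
  "motion": [
    [0,0,-0.15,0,255]
  ]
}}

```text
t: 16.42
tcp_pos: [0.4717, 0.0795, -0.0294]
tool_rot: [0.725, 0.684, 0.054, 0.062]
force: [0.7, 0.0, -2.0]
finger_gap: 0.588
```

Emit:
{"api": "jog_arm", "payload": {
  "motion": [
    [0,0,-0.1,0,255]
  ]
}}

```text
t: 16.5
tcp_pos: [0.4716, 0.0795, -0.0306]
tool_rot: [0.725, 0.684, 0.054, 0.062]
force: [-3.6, -0.1, 13.0]
finger_gap: 0.591
```

```bash
python3 s.py
```

```text
t 16.5 tcp [ 0.4716  0.0795 -0.0306] jaw deg -3.3457301526159746 F [-3.6 -0.1 13. ] gap 0.5906019169925376 q [-0.06  0.74  2.08 -0.04  0.15  0.03]
toolz [ 0.162 -0.016 -0.987] trq [0.06 0.75 0.  ] qd [ 0.001  0.014 -0.003 -0.007 -0.005  0.008]
```

The ring is on the floor (13 N). Opening gradually.

Emit:
{"api": "jog_arm", "payload": {
  "motion": [
    [0,0,0,0,102],
    [0,0,0,0,98],
    [0,0,0,0,94],
    [0,0,0,0,90],
    [0,0,0,0,84],
    [0,0,0,0,84]
  ]
}}

```text
t: 17.0
tcp_pos: [0.4733, 0.0794, -0.0309]
tool_rot: [0.725, 0.684, 0.054, 0.063]
force: [0.8, 1.1, -0.3]
finger_gap: 0.672
```

```bash
python3 s.py; python3 p.py top top18 140 180 120 90
```

```text
t 17.0 tcp [ 0.4733  0.0794 -0.0309] jaw deg -3.3446228161443696 F [ 0.8  1.1 -0.3] gap 0.6721396240233982 q [-0.06  0.74  2.08 -0.04  0.15  0.03]
toolz [ 0.165 -0.016 -0.986] trq [-0.02 -0.01 -0.01] qd [-0.     0.003 -0.003  0.001 -0.004 -0.   ]
```

View pics/top18.png

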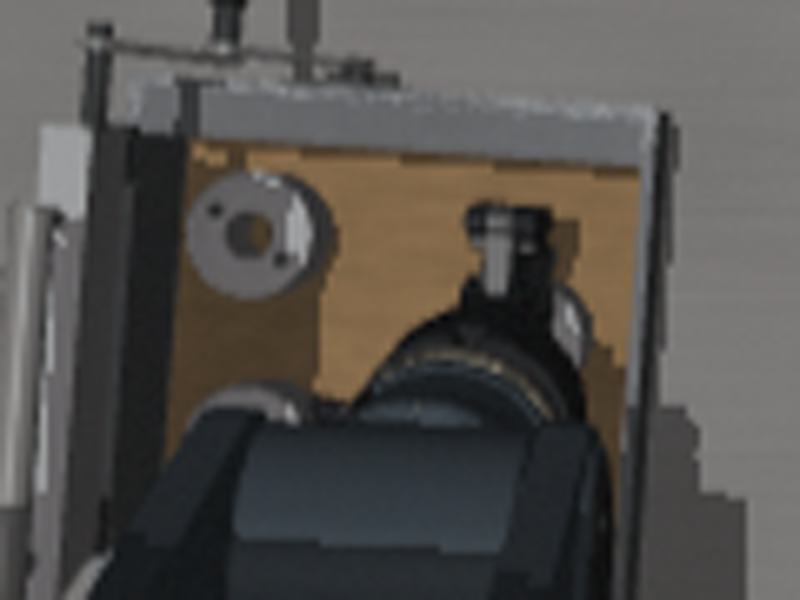

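Emit:
{"api": "jog_arm", "payload": {
  "motion": [
    [0,0,0,0,66],
    [0,0,0,0,66],
    [0,0,0.5,0,66],
    [0,0,0.8,0,66]
  ]
}}

```text
t: 17.38
tcp_pos: [0.4714, 0.0794, -0.0187]
tool_rot: [0.725, 0.684, 0.053, 0.061]
force: [0.4, 0.8, 0.7]
finger_gap: 0.74
```

```bash
python3 s.py
```

```text
t 17.3833 tcp [ 0.4714  0.0794 -0.0187] jaw deg -3.348303236615794 F [0.4 0.8 0.7] gap 0.7400867942877084 q [-0.06  0.71  2.08 -0.03  0.19  0.03]
toolz [ 0.16  -0.016 -0.987] trq [-0.06  0.06  0.01] qd [ 0.003 -0.243 -0.016  0.052  0.274 -0.053]
```

Released cleanly. Rising out of the box.

Emit:
{"api": "jog_arm", "payload": {
  "motion": [
    [0,0,2.5,0,66],
    [0,0,3.5,0,66],
    [0,0,3.5,0,66],
    [0,0,3.5,0,66],
    [0,-1,3,0,66],
    [1.5,-1.5,2,-6,66],
    [2.5,-1.5,0,-6,200],
    [2.5,-1,0,-6,255],
    [2.5,0,0,-6,255],
    [2.5,0,0,-6,255]
  ]
}}

```text
t: 18.22
tcp_pos: [0.5765, 0.0284, 0.1798]
tool_rot: [0.883, 0.463, 0.035, 0.07]
force: [-0.3, 0.1, -0.6]
finger_gap: 0.178
```

```bash
python3 s.py;python3 p.py top top19 140 150 140 105;  python3 p.py side side19; python3 lid.py side19.pkl; python3 knob.py side19.pkl
```

```text
t 18.2167 tcp [0.5765 0.0284 0.1798] jaw deg -34.6374404096502 F [-0.3  0.1 -0.6] gap 0.17782672572129357 q [-0.1   0.43  1.67 -0.1   0.9   0.56]
toolz [ 0.128 -0.091 -0.988] trq [0.06 0.07 0.02] qd [ 0.159  0.408 -0.84  -0.242  0.52   1.584]
lid angle 1.3847676706910987 offset at hinge -0.0017227101209048494 9966
n 204 knob boxx 0.151 front-of-hinge 0.040 z 0.116 range f [0.03763566 0.04651981] z [0.10918496 0.11903916]
```

View pics/top19.png

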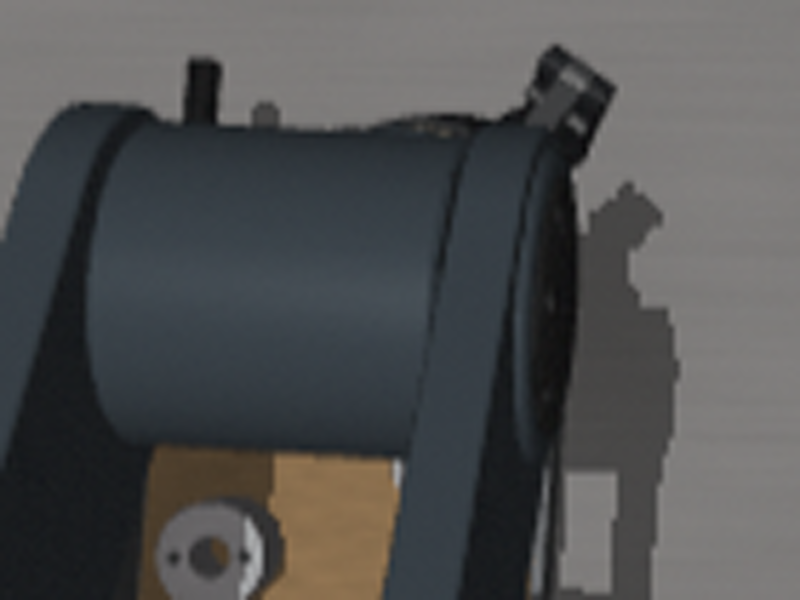

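View pics/side19.png

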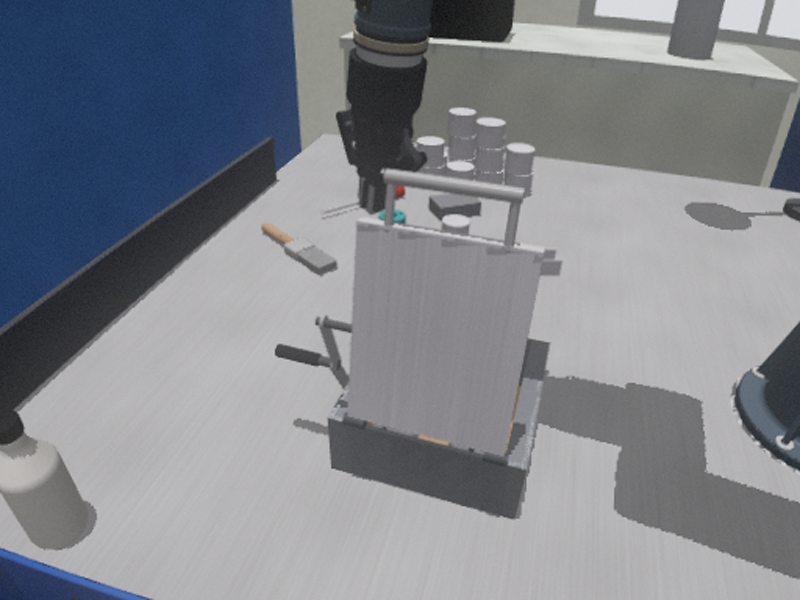

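Still locked, and the gripper is clear of the box. Moving out to +x and finishing the turn.

Emit:
{"api": "jog_arm", "payload": {
  "motion": [
    [1.5,0,0,-6.5,255],
    [1.5,0,0,-6.5,255],
    [1.5,0,0,-6.5,255],
    [1.5,0,0,-6.5,255],
    [0.5,0,0,-6.5,255],
    [0,0,0,-6.5,255],
    [0,0,0,-6.5,255],
    [0,0,0,-6.5,255]
  ]
}}

```text
t: 18.98
tcp_pos: [0.635, 0.0305, 0.1814]
tool_rot: [0.997, 0.016, -0.005, 0.076]
force: [-0.2, -0.1, -0.5]
finger_gap: -0.003
```

```bash
python3 s.py;python3 p.py top top20 140 150 140 105
```

```text
t 18.9833 tcp [0.635  0.0305 0.1814] jaw deg -88.13879252751099 F [-0.2 -0.1 -0.5] gap -0.0025834680815050946 q [-0.05  0.57  1.4  -0.17  1.18  1.56]
toolz [-0.007 -0.152 -0.988] trq [ 0.07 -0.04  0.05] qd [ 0.012  0.08  -0.165  0.01   0.329  1.374]
```

View pics/top20.png

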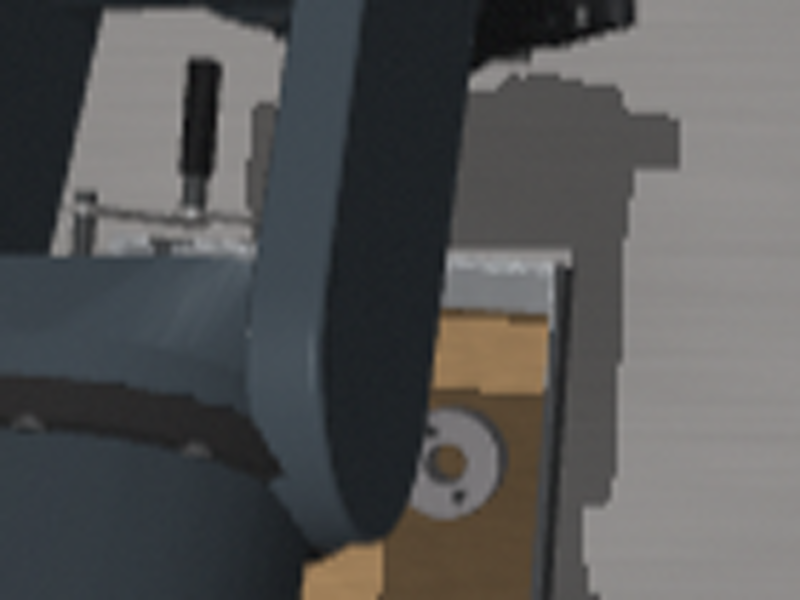

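The new ring stands upright at crop (450,460). Before moving over, I'll check its height and estimate the forearm's clearance over the raised lid from the kinematics.

```bash
python3 - <<'E'
from h import *
from scipy.optimize import least_squares
t=load("top20.pkl");P=cloud(t)
x0,y0=140+450*.175,150+460*.175
w=P[int(y0)-12:int(y0)+13,int(x0)-10:int(x0)+12].reshape(-1,3)
k=w[(w[:,2]>.035)&(w[:,2]<.065)];A=np.c_[k[:,:2]-k[:,:2].mean(0),np.ones(len(k))];c=np.linalg.lstsq(A,k[:,2],rcond=None)[0]
print("ring top z",np.median(k[:,2]),"slope",c[:2],"xy",plane(t,[(x0,y0)],.05))
D=[([-1.504,.5285,1.434,1.181],[.1521,-.6054,.1923]),([-.28,.35,1.9,.9],[.4466,-.0121,.1586]),([-.28,.53,1.98,.63],[.4517,-.0152,.0651]),([-.28,.59,2.0,.52],[.4542,-.0132,.0323]),([-.23,.40,1.93,.79],[.4552,.0054,.1271]),([-.09,.27,1.81,1.04],[.4587,.0677,.2177]),([.2,.26,1.63,1.24],[.4651,.1846,.2787]),([-.56,.64,1.46,1.02],[.6099,-.2246,.1156]),([-.54,.79,1.53,.77],[.6226,-.216,.0021]),([-.06,.52,2.03,.46],[.4642,.08,.0621]),([-.06,.74,2.11,.13],[.461,.0795,-.0295])]
def f(p,full=False):
    h,a,L1,L2,Lw,d=p;r=[]
    for q,x in D:
        s=q[1]+q[2];ph=s+q[3]
        R_=a+L1*np.sin(q[1])+L2*np.sin(s)+Lw*np.sin(ph);z=h+L1*np.cos(q[1])+L2*np.cos(s)+Lw*np.cos(ph)
        r+=[np.sqrt(x[0]**2+x[1]**2-d**2)-R_,x[2]-z]
    return r
o=least_squares(f,[.3,0,.45,.4,.3,.11]);print(o.x.round(3),np.abs(o.fun).max())
h,a,L1,L2,Lw,d=o.x
for z in(.18,.12,.06):
    # solve for target r at (.632,.225)
    r=np.sqrt(.632**2+.225**2-d**2)-a; zz=z+Lw-h
    D2=np.hypot(r,zz);cg=(D2**2-L1**2-L2**2)/(2*L1*L2);q3=np.arccos(cg);q2=np.arctan2(r,zz)-np.arctan2(L2*np.sin(q3),L1+L2*cg)
    e=(a+L1*np.sin(q2),h+L1*np.cos(q2));print(z,"q",q2,q3,"elbow r,z",e,"wrist r,z",(r+a,z+Lw))
    for rr in(.45,.5,.55): print("  forearm z at r",rr,e[1]+(z+Lw-e[1])*(rr-e[0])/(r+a-e[0]))
E
```

```text
ring top z 0.05064209238681339 slope [0.01450963 0.00609803] xy [[0.46484941 0.07716381 0.05      ]]
[-0.009  0.006  0.516  0.359  0.091  0.   ] 0.03228448371890126
0.18 q 0.6845271176167409 1.2262001517521655 elbow r,z (np.float64(0.3322327025797177), np.float64(0.39052978450117404)) wrist r,z (np.float64(0.6708569144601858), np.float64(0.27077222293527975))
  forearm z at r 0.45 0.34888029850329483
  forearm z at r 0.5 0.3311973394347673
  forearm z at r 0.55 0.31351438036623974
0.12 q 0.7326684291788408 1.3110126004704614 elbow r,z (np.float64(0.3510965270502363), np.float64(0.3743617246379141)) wrist r,z (np.float64(0.6708569144601858), np.float64(0.21077222293527975))
  forearm z at r 0.45 0.3237626808114855
  forearm z at r 0.5 0.29818266712878627
  forearm z at r 0.55 0.27260265344608703
0.06 q 0.793513879638094 1.374186077341511 elbow r,z (np.float64(0.3737886719589074), np.float64(0.35266003762719916)) wrist r,z (np.float64(0.6708569144601858), np.float64(0.15077222293527975))
  forearm z at r 0.45 0.300866758266754
  forearm z at r 0.5 0.26688671836210975
  forearm z at r 0.55 0.2329066784574655<stdin>:14: RuntimeWarning: invalid value encountered in sqrt
```

```bash
python3 - <<'E'
from h import *
P=cloud(load("top20.pkl"))
q=P.reshape(-1,3);q=q[(q[:,2]>.2)]
for x in np.arange(.2,.75,.05):
    k=q[abs(q[:,0]-x)<.02]
    if len(k)>5: print("top x %.2f"%x,len(k),"y",k[:,1].min().round(3),k[:,1].max().round(3),"z",np.percentile(k[:,2],[2,50,98]).round(3))
P=cloud(load("side19.pkl"));q=P.reshape(-1,3)
m=(q[:,1]>-.15)&(q[:,1]<.16)&(q[:,2]>.18)&(q[:,0]<.75)&(q[:,0]>.1);q=q[m]
for x in np.arange(.2,.75,.05):
    k=q[abs(q[:,0]-x)<.025]
    if len(k)>5: print("side x %.2f"%x,len(k),"y",k[:,1].min().round(3),k[:,1].max().round(3),"z",np.percentile(k[:,2],[2,50,98]).round(3))
E
python3 p.py side side20
```

```text
top x 0.20 203 y 0.502 0.514 z [0.201 0.208 0.222]
top x 0.25 98 y 0.509 0.527 z [0.201 0.211 0.224]
top x 0.40 6070 y 0.04 0.145 z [0.664 0.719 0.734]
top x 0.45 6993 y 0.039 0.143 z [0.63  0.678 0.7  ]
top x 0.50 4448 y 0.027 0.148 z [0.556 0.617 0.646]
top x 0.55 2863 y 0.025 0.148 z [0.508 0.582 0.605]
top x 0.60 3259 y 0.02 0.145 z [0.395 0.543 0.585]
top x 0.65 3059 y -0.009 0.143 z [0.32  0.547 0.565]
side x 0.50 848 y 0.028 0.087 z [0.289 0.395 0.443]
side x 0.55 3718 y 0.024 0.089 z [0.236 0.371 0.442]
side x 0.60 1064 y 0.006 0.08 z [0.229 0.309 0.42 ]
```

View pics/side20.png

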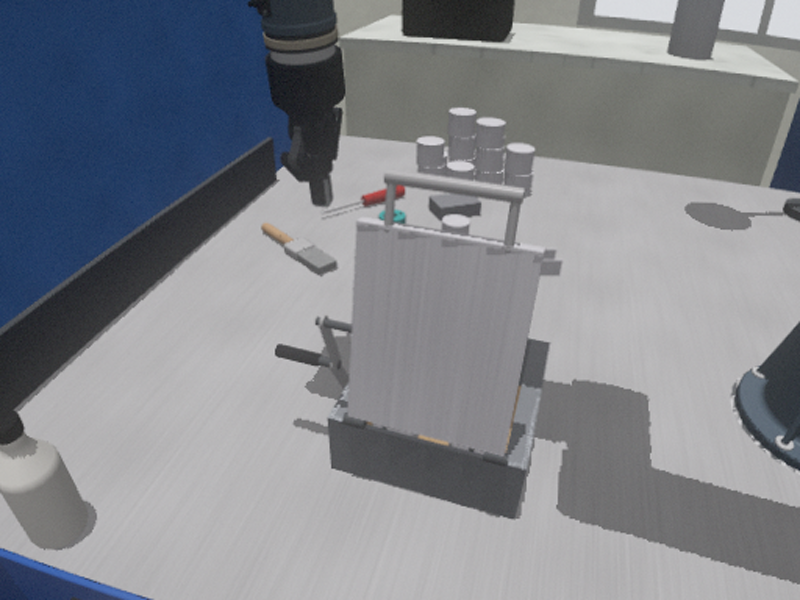

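The ring in the box is upright: top at z=0.0506, slope under 1°. The forearm should pass about 5 cm above the lid bar, which I'll verify on the way. Moving to the hinge side of the knob at height.

Emit:
{"api": "jog_arm", "payload": {
  "motion": [
    [-0.1,2.5,0,0,255],
    [-0.2,3.2,0,0,255],
    [-0.2,3.2,0,0,255],
    [-0.2,3.2,0,0,255],
    [-0.2,3,0,0,255],
    [-0.2,2.5,0,0,255],
    [0,1,0,0,255]
  ]
}}

```text
t: 19.67
tcp_pos: [0.6158, 0.2179, 0.1824]
tool_rot: [0.997, 0.03, -0.008, 0.076]
force: [-1.0, 0.5, -0.6]
finger_gap: 0.001
```

```bash
python3 s.py;python3 p.py side side21; python3 knob.py side21.pkl
```

```text
t 19.6667 tcp [0.6158 0.2179 0.1824] jaw deg -86.55423176297437 F [-1.   0.5 -0.6] gap 0.000776712612569342 q [ 0.24  0.61  1.31 -0.15  1.27  1.8 ]
toolz [-0.012 -0.153 -0.988] trq [0.08 0.03 0.01] qd [ 0.169  0.051 -0.106 -0.02   0.095  0.112]
n 205 knob boxx 0.151 front-of-hinge 0.040 z 0.116 range f [0.03772816 0.04577433] z [0.10904203 0.11900169]
```

View pics/side21.png

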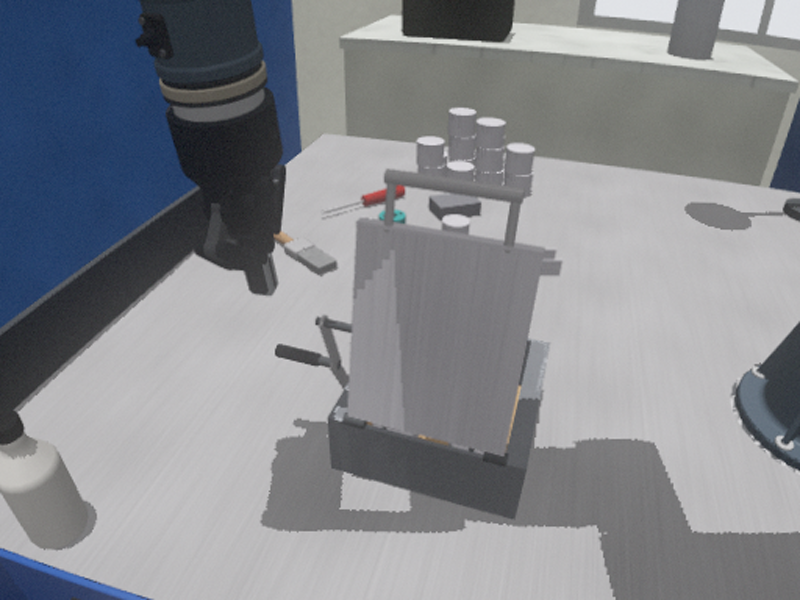

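Emit:
{"api": "jog_arm", "payload": {
  "motion": [
    [0.4,0,-2,0,255],
    [0.3,0,-2.5,0,255],
    [0,0,-2.5,0,255],
    [0,0,-1.5,0,255]
  ]
}}

```text
t: 20.05
tcp_pos: [0.6255, 0.2168, 0.1017]
tool_rot: [0.996, 0.036, -0.002, 0.076]
force: [-0.2, 0.7, -0.8]
finger_gap: 0.005
```

```bash
python3 s.py;python3 p.py side side22; python3 - <<'E'
from h import *
q=cloud(load("side22.pkl")).reshape(-1,3)
m=(abs(q[:,0]-.62)<.05)&(q[:,1]>.15)&(q[:,1]<.32)&(q[:,2]>.1)&(q[:,2]<.25);q=q[m]
for z in np.arange(.1,.25,.01):
    k=q[abs(q[:,2]-z)<.005]
    if len(k)>1: print(z.round(2),len(k),k[:,:2].min(0).round(3),k[:,:2].max(0).round(3))
E
```

```text
t 20.05 tcp [0.6255 0.2168 0.1017] jaw deg -85.86644060708433 F [-0.2  0.7 -0.8] gap 0.004643294381266611 q [ 0.24  0.71  1.36 -0.17  1.11  1.82]
toolz [ 0.001 -0.152 -0.988] trq [0.04 0.02 0.02] qd [-0.022  0.19   0.127 -0.045 -0.349  0.023]
0.1 2 [0.571 0.183] [0.572 0.185]
0.11 115 [0.57  0.183] [0.633 0.189]
0.12 170 [0.57  0.173] [0.635 0.188]
0.14 15 [0.612 0.219] [0.628 0.236]
0.15 75 [0.612 0.218] [0.63 0.24]
0.16 84 [0.612 0.219] [0.63  0.242]
0.17 53 [0.612 0.219] [0.618 0.242]
0.18 54 [0.571 0.209] [0.63  0.264]
0.19 191 [0.571 0.204] [0.633 0.273]
0.2 157 [0.605 0.193] [0.635 0.285]
0.21 193 [0.605 0.187] [0.633 0.297]
0.22 425 [0.605 0.183] [0.631 0.299]
0.23 276 [0.603 0.178] [0.624 0.292]
0.24 328 [0.602 0.175] [0.63  0.283]
```

View pics/side22.png

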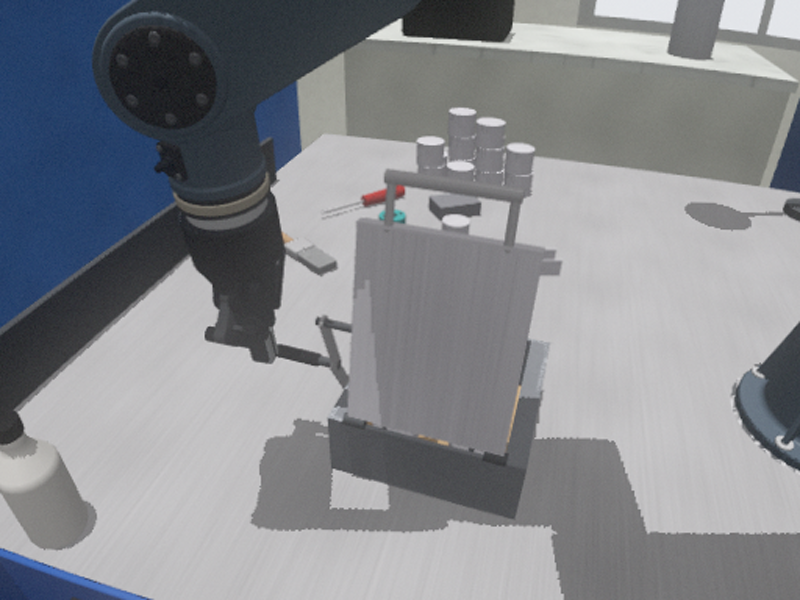

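The tip is at z≈0.137, 2-3 cm behind the knob (knob edge y 0.188), and the forearm is well above the lid bar. Lowering 4 cm and pushing to the front.

Emit:
{"api": "jog_arm", "payload": {
  "motion": [
    [0,0,-2,0,255],
    [0,0,-1.5,0,255],
    [0,-0.5,-0.5,0,255],
    [0,-1.2,0,0,255],
    [0,-1.2,0,0,255]
  ]
}}

```text
t: 20.52
tcp_pos: [0.6239, 0.1814, 0.0594]
tool_rot: [0.996, 0.039, -0.005, 0.077]
force: [0.9, 3.1, 2.4]
finger_gap: -0.0
```

```bash
python3 s.py;python3 p.py side side23 130 100 220 165; python3 knob.py side23.pkl;python3 lid.py side23.pkl
```

```text
t 20.5167 tcp [0.6239 0.1814 0.0594] jaw deg -85.55869550895267 F [0.9 3.1 2.4] gap -2.0268001436276106e-05 q [ 0.19  0.75  1.43 -0.18  1.01  1.78]
toolz [-0.004 -0.154 -0.988] trq [ 0.48 -0.07 -0.02] qd [-0.231 -0.07   0.149 -0.025 -0.126 -0.215]
n 1324 knob boxx 0.147 front-of-hinge 0.011 z 0.173 range f [-0.03643203  0.05422546] z [0.11416871 0.19721856]
lid angle 1.3928614639991852 offset at hinge -0.001692857839457776 9953
```

View pics/side23.png

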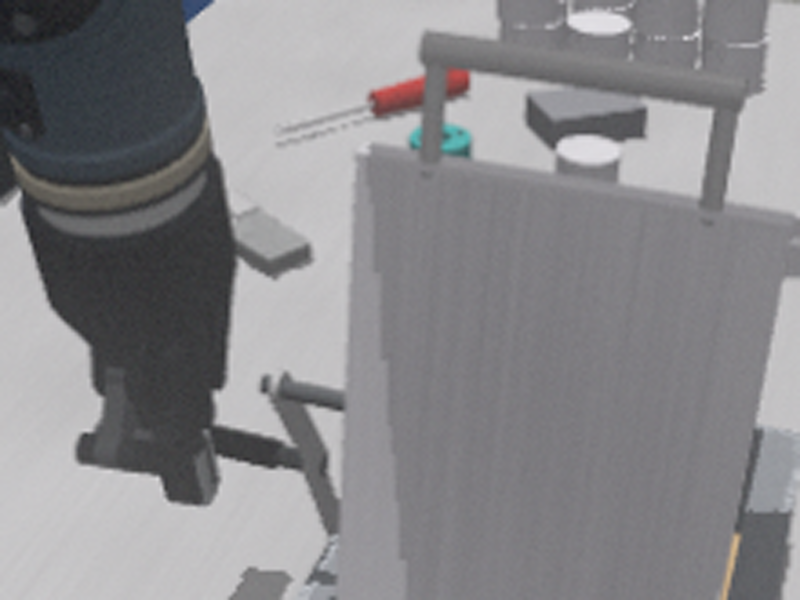

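The finger is on the knob (3 N), and the lid has already eased over to 1.393. Pushing on.

Emit:
{"api": "jog_arm", "payload": {
  "motion": [
    [0,-1.5,0,0,255],
    [0,-1.5,0,0,255],
    [0,-1.5,0,0,255],
    [0,-1.5,0,0,255],
    [0,-0.8,0,0,255]
  ]
}}

```text
t: 20.98
tcp_pos: [0.6226, 0.1163, 0.0636]
tool_rot: [0.997, 0.033, -0.003, 0.067]
force: [-1.2, 2.6, -0.2]
finger_gap: -0.004
```

```bash
python3 s.py;python3 p.py side side24 130 80 260 195;python3 lid.py side24.pkl
```

```text
t 20.9833 tcp [0.6226 0.1163 0.0636] jaw deg -86.15641303674401 F [-1.2  2.6 -0.2] gap -0.004337538007642846 q [ 0.08  0.71  1.49 -0.16  0.96  1.68]
toolz [-0.002 -0.133 -0.991] trq [ 0.45 -0.02 -0.08] qd [-0.149 -0.045  0.075  0.038 -0.071 -0.15 ]
lid angle 0.8889023541684404 offset at hinge -0.0027022080010492854 8885
```

View pics/side24.png

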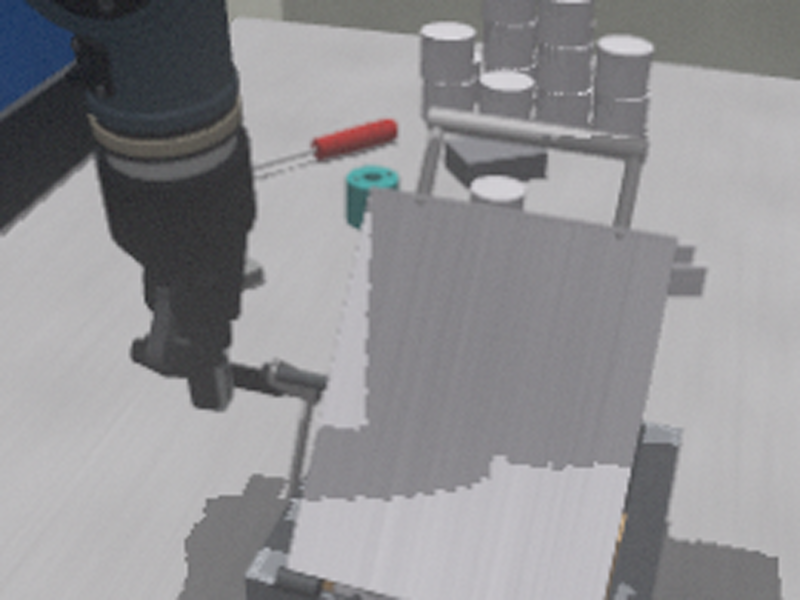

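The knee is broken and the lid is sinking (0.89 rad). Backing off and up, out of the way.

Emit:
{"api": "jog_arm", "payload": {
  "motion": [
    [0.3,0.8,0,0,255],
    [1,0.8,2,0,255],
    [1,0,3,0,255],
    [1,0,3,0,255],
    [1,0,3,0,255],
    [0,0,2,0,255]
  ]
}}

```text
t: 21.53
tcp_pos: [0.6643, 0.127, 0.1992]
tool_rot: [0.997, 0.033, -0.007, 0.071]
force: [1.6, 0.2, 0.3]
finger_gap: 0.001
```

Emit:
{"api": "jog_arm", "payload": {
  "motion": [
    [0,0,0,0,255],
    [0,0,0,0,255],
    [0,0,0,0,255],
    [0,0,0,0,255],
    [0,0,0,0,255],
    [0,0,0,0,255],
    [0,0,0,0,255],
    [0,0,0,0,255],
    [0,0,0,0,255],
    [0,0,0,0,255]
  ]
}}

```text
t: 22.37
tcp_pos: [0.6647, 0.1273, 0.201]
tool_rot: [0.997, 0.034, -0.006, 0.073]
force: [-0.1, 0.5, -0.2]
finger_gap: 0.003
```

Emit:
{"api": "jog_arm", "payload": {
  "motion": [
    [0,0,0,0,255],
    [0,0,0,0,255],
    [0,0,0,0,255],
    [0,0,0,0,255],
    [0,0,0,0,255],
    [0,0,0,0,255],
    [0,0,0,0,255],
    [0,0,0,0,255],
    [0,0,0,0,255],
    [0,0,0,0,255]
  ]
}}

```text
t: 23.2
tcp_pos: [0.6648, 0.1272, 0.201]
tool_rot: [0.997, 0.034, -0.006, 0.073]
force: [-1.3, -1.2, 0.6]
finger_gap: -0.0
```

Emit:
{"api": "jog_arm", "payload": {
  "motion": [
    [0,0,0,0,255],
    [0,0,0,0,255],
    [0,0,0,0,255],
    [0,0,0,0,255],
    [0,0,0,0,255],
    [0,0,0,0,255],
    [0,0,0,0,255],
    [0,0,0,0,255],
    [0,0,0,0,255],
    [0,0,0,0,255]
  ]
}}

```text
t: 24.03
tcp_pos: [0.6648, 0.1273, 0.201]
tool_rot: [0.997, 0.034, -0.006, 0.073]
force: [0.0, -0.6, -0.5]
finger_gap: 0.002
```

```bash
python3 s.py;python3 p.py side side25;python3 p.py top top25
```

```text
t 24.0333 tcp [0.6648 0.1273 0.201 ] jaw deg -86.14385374258592 F [ 0.  -0.6 -0.5] gap 0.0023946345237105832 q [ 0.1   0.61  1.25 -0.15  1.3   1.64]
toolz [-0.007 -0.146 -0.989] trq [ 0.07 -0.03  0.03] qd [-0.002  0.002 -0.001 -0.002  0.001 -0.001]
```

View pics/side25.png

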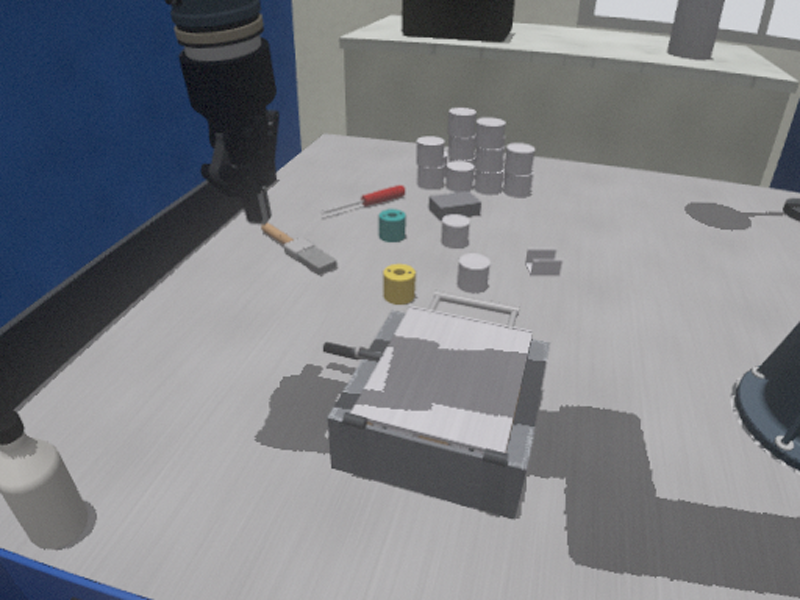

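View pics/top25.png

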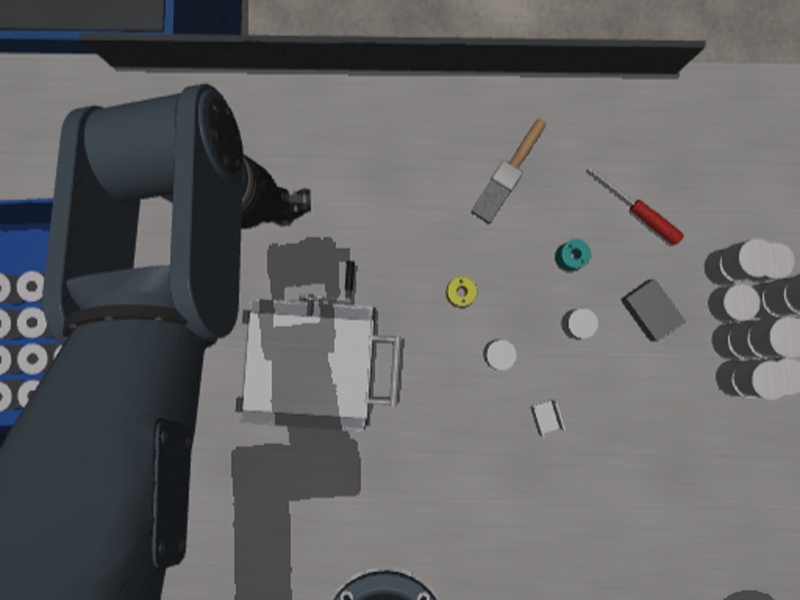

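The lid looks fully shut, and the knob is back at its start pixel (350,275). Blanks (501,355) and (581,323) look unchanged. I'll confirm numerically, then hand in.

```bash
python3 - <<'E'
from h import *
for a,b in(("top0.pkl","top25.pkl"),("side0.pkl","side25.pkl")):
    A=cloud(load(a));B=cloud(load(b))
    r=[("lid",(slice(190,270),slice(165,235)) if "top" in a else (slice(205,275),slice(250,335)))]
    for n,s in r: print(a,n,np.median(A[s][...,2]),np.median(B[s][...,2]), np.median(abs(A[s]-B[s])[...,2]))
d=load("top25.pkl");P=cloud(d)
for n,(u,v) in dict(A=(501,355),B=(581,323)).items():
    x0,y0=int(u*.64)-14,int(v*.64)-14
    Z=P[y0:y0+28,x0:x0+28,2];m=((Z>.035)&(Z<.055)).astype(np.uint8)
    k=max(cv2.findContours(m,cv2.RETR_EXTERNAL,cv2.CHAIN_APPROX_NONE)[0],key=cv2.contourArea);(cx,cy),r=cv2.minEnclosingCircle(k)
    print(n,plane(d,[(cx+x0,cy+y0)],.045)[0])
q=P[190:270,165:235].reshape(-1,3);q=q[abs(q[:,2]-.087)<.01];A=np.c_[q[:,:2],np.ones(len(q))];print("lid slope",np.linalg.lstsq(A,q[:,2],rcond=None)[0])
from station import *
sign_off()
E
```

```text
top0.pkl lid 0.08749856954667384 0.08744299582616472 0.0015313804057403568
side0.pkl lid 0.08753772094472828 0.08755396210801714 0.0006632901181680417
A [ 0.47742294 -0.18567264  0.045     ]
B [ 0.53239607 -0.32019402  0.045     ]
lid slope [-0.01066288 -0.00139706  0.09181162]
the job is handed in; nothing more can be done
```

The ring is upright in the box, the lid is fully shut, and the job was handed in at about 24 s of the 72 s allowed. I lifted the lid by its bar until the stay locked, and checked the lock with a light push before letting go. With the stay alone holding the lid, I set the ring on the floor, then broke the knee by its knob so the lid sank shut.

**Last checks**
- **Lid:** it lies at its starting height, 87.5 mm, in both views.
- **Blanks:** both are within 0.2 mm of where they started.
- **Ring:** before the lid closed, its top read 50.6 mm (50 expected) and leaned less than 1°. I could not see it once the lid was down.
- **Robot:** it touches nothing.

**What went wrong or disagreed**
- **Tool height:** the reported height was about 40 mm lower than the cameras showed. My first grip on the bar closed on nothing, and after that I worked from the camera heights.
- **Tool lean:** the tool slowly leaned over during the job, reaching about 9° when the ring was put down.
- **Set-down:** the first touch on the floor peaked at 67 N, under the 120 N wrist limit. The gripper's body should have been clear of the box by my estimate of its size, but I did not see that directly. I backed off, touched down again at 13 N and released slowly.

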